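# Find the chopper's loose foot bolt and hold its cap open

## Robot

A 7-joint arm with a two-finger parallel gripper is mounted at the origin on the work surface. World frame = base frame: x ahead of the robot, y to its left, z up, the work surface at z = 0. Lengths are in mm, angles in rad, forces in N, time in s.
With the tool pointing down it reaches from about 400 to 875 mm from the base axis. Payload 4.4 kg.
Tool frame: the origin (TCP) lies midway between the tips of the shut fingers; the grasp point (between the pads) lies 19 mm behind it; x points along the fingers, y is the direction in which the jaws open and shut, and the axes are right-handed (so a half turn about x gives the same grasp; the last joint's range is limited). The gripper opens to 85 mm and grips with 20 to 120 N. Pads are 22 mm wide; open, the fingers measure 114 mm over their backs; the gripper's body (76 mm by 85 mm) begins 54 mm behind the grasp point. The pads swing forward as they close: fully open they stand 13 mm farther back than shut.
Start: joints at [-1.309, 0.628, 0.038, 1.517, -0.027, 0.996, -0.02], TCP at [209.251, 615.412, 231.313] pointing down, gripper open.
Joint ranges: [-3.06, 3.06], [-0.37, 2.12], [-1.25, 1.32], [0.18, 2.47], [-1.1, 4.24], [0.23, 1.98], [-2.94, 2.94]. Speed limits (rad/s): [2.57, 2.57, 3.14, 3.14, 3.14, 3.14, 3.14].

## Interface

Orientations are given as [roll, pitch, yaw] about the fixed x, y, z axes, in that order (R = Rz(yaw) Ry(pitch) Rx(roll)).
In Python, from cell import ctrl gives the robot as it stands.
- The arm moves only by the tool arm_command, never from a script. Its argument "series" is a list of rows, each a list of 7 numbers: the opening, from 0 (shut) to 1 (fully open), then the shift along the world's x, y, z in cm, then the turn, a rotation vector about the world's x, y, z in degrees. In form: [[claw, x, y, z, rx, ry, rz], ...]. A call has 1 to 20 rows; each row shifts and turns the commanded pose from where the row before left it; what a row does not reach is not made up. A row lasts 1/12 s, in which the tool goes at most 41.7 mm and 7.16 degrees, less where a joint would pass 70% of its speed; a pose out of reach is approached as far as the arm can. A call with a gripper value outside its range is refused whole. The fingers move at their own pace and stop on an object; the grip force is fixed at half the most. Time passes only in rows, so rows that do not move let the fingers close. It gives the time, the measured TCP pose, the force and the opening at its end, in the units of the state.
- ctrl.read_state(): the state, without advancing time (a new reading comes with each control period).
- ctrl.get_image(name): name is "scene" or "top" or "wrist"; returns the picture (400x640x3 uint8, blue, green, red); there is no depth.
- ctrl.calibration(name): a dict with "fovy" (degrees; the focal length in pixels is half the picture's height over the tangent of half this angle, whatever the lens; pixels are square), "cx", "cy" (the principal point, pixels), "cam_to_world" (4x4, takes a point from camera to world coordinates); the wrist camera has in their place "T_tool_cam" (4x4, takes a point from camera to tool coordinates, whose origin is the TCP and whose axes are the tool frame's). Camera axes: x right, y up, looking along -z (the intrinsics and any distortion apply to the point x, -y, -z); pixel columns grow to the right and rows downward; lengths in mm; the calibration is good to about 2 mm. A picture is of the moment at which its call begins: read the wrist's pose just before it. calibration takes no time and is no camera call.
- ctrl.finish_job(): hands the job in, once; it reports no verdict.
Trained networks look in the newest picture that a camera, given by its name, has taken for a name from the list of things; names that differ only in an ending like _2 or _b are one class to them, and where a whole thing is asked for, a point or a joint stands for the part that bears it (a point fixed in the world has none). Each returns a list of dicts, best first, with "conf" (0 to 1); they miss things now and then, are a little off and sometimes report something else, mostly with a low value. They report only what shows in the picture. A call takes as long as a camera call. They do not tell look-alikes from the thing itself.
- ctrl.spot_in(label, camera): "centre" ([x, y, z] in mm, in world coordinates, good to about 4 mm: the middle of the surface that is visible of it).
The state is a dict: "clock": time; "qpos": joint angles; "qd": joint speeds; "tau": joint torques, N m; "eef_pos": TCP position; "tool_rot": TCP orientation; "force": force on the tool from outside, world axes, zero at the start; "torque": the same for the moment, N m; "width": finger opening in mm.
Only numpy, scipy, OpenCV 4.12 (cv2) and the standard library are available. Lean on these libraries where they do the work, as an engineer would, in place of code of your own. Each camera call takes 0.05 s, during which the arm holds its last target.

## Task

The food chopper wobbles: first set its bowl back on the motor base, fully home over the two pegs and let go, so that the machine carries its working weight. Then tap down on the capped foot bolts to find the loose one, which sinks, and push it down as far as it goes; leave the caps of the tight bolts shut and the other kitchen things where they are. Lift the loose bolt's cap well open, to about 50 degrees, and finish while still holding it up, so that a fitter can reach the bolt.

Things in the scene. Friction and masses are not known exactly. Their poses are not given: they have to be found in the camera images.
- bowl: closed chopper bowl, 0.6 kg: steel drum 128 mm across with lid, on a foot block 110 x 80 x 16 mm. Origin: centre of the underside, z up. Two round 15 mm peg holes, 16 mm deep, in the underside at x = -38 and 38 mm, y = 0; either way round fits. Black bar grip on the lid along x: 56 long, 16 thick (y), from z = 94 (lid top) to 126 mm. Starts standing on the table, robot's right
- seat (a point): centre of the motor base's top (white box 160 x 160 mm on the plate), 90 mm above the table, z up. Two pegs 12 mm in diameter, 12 mm tall, with tapered tips stand on it at x = -38 and 38 mm of this frame, y = 0. The fully seated bowl has its origin here and its x axis along this x axis (either way round)
- plate: fixed mounting plate 280 x 400 x 6 mm, carrying the motor base (at its +y end) and three capped bolts. Origin: centre of its underside, on the table; x points away from the robot, from the caps' tabs to their hinges; y towards the motor base. Bolts near, far, outer stand at (x, y) = (-75, -50), (75, -60), (0, -150) mm
- bolt_near (a joint): how far this capped bolt (the one nearest the robot) has sunk, m; 0 at the start. About 3 N down on its cap moves it; it stays where it is left, but over 5 N of upward pull draws it up again. A tight bolt stops within 1 mm, the loose one sinks 8 mm to its stop; which is loose changes and cannot be seen
- cap_near (a joint): opening angle of the cap on bolt_near, rad: 0 shut, 1.7 fully back. Sprung: it falls shut when let go; holding it open takes about 1 N at the tab
- lid_near: that cap: steel disc 58 mm across with a 10 mm wide tab towards the robot. Origin: middle of the hinge axis, which is its y axis and runs along the plate's y, 33 mm from the bolt's centre on the side away from the robot, 58 mm above the table at the start (sinks with the bolt). x from tab to hinge when shut; the tab swings up and back over the hinge
- top_near (a point): centre of the cap's flat top, the place to tap; 62 mm above the table at the start; the disc is 58 mm across and 5 mm thick with a 12 mm skirt below it
- tab_near (a point): grip point on the cap's tab, 91 mm from the hinge axis and 4 mm below it, 54 mm above the table at the start. The tab is a bar 10 mm wide (along the plate's y) and 16 mm tall, which sticks out 43 mm from the disc's rim; this point is 14 mm from its free end, at mid height. The space beneath it is free down to the plate (6 mm)
- bolt_far (a joint): how far this capped bolt (the one farthest from the robot) has sunk, m; 0 at the start. About 3 N down on its cap moves it; it stays where it is left, but over 5 N of upward pull draws it up again. A tight bolt stops within 1 mm, the loose one sinks 8 mm to its stop; which is loose changes and cannot be seen
- cap_far (a joint): opening angle of the cap on bolt_far, rad: 0 shut, 1.7 fully back. Sprung: it falls shut when let go; holding it open takes about 1 N at the tab
- lid_far: that cap: steel disc 58 mm across with a 10 mm wide tab towards the robot. Origin: middle of the hinge axis, which is its y axis and runs along the plate's y, 33 mm from the bolt's centre on the side away from the robot, 58 mm above the table at the start (sinks with the bolt). x from tab to hinge when shut; the tab swings up and back over the hinge
- top_far (a point): centre of the cap's flat top, the place to tap; 62 mm above the table at the start; the disc is 58 mm across and 5 mm thick with a 12 mm skirt below it
- tab_far (a point): grip point on the cap's tab, 91 mm from the hinge axis and 4 mm below it, 54 mm above the table at the start. The tab is a bar 10 mm wide (along the plate's y) and 16 mm tall, which sticks out 43 mm from the disc's rim; this point is 14 mm from its free end, at mid height. The space beneath it is free down to the plate (6 mm)
- bolt_outer (a joint): how far this capped bolt (the one farthest from the motor base) has sunk, m; 0 at the start. About 3 N down on its cap moves it; it stays where it is left, but over 5 N of upward pull draws it up again. A tight bolt stops within 1 mm, the loose one sinks 8 mm to its stop; which is loose changes and cannot be seen
- cap_outer (a joint): opening angle of the cap on bolt_outer, rad: 0 shut, 1.7 fully back. Sprung: it falls shut when let go; holding it open takes about 1 N at the tab
- lid_outer: that cap: steel disc 58 mm across with a 10 mm wide tab towards the robot. Origin: middle of the hinge axis, which is its y axis and runs along the plate's y, 33 mm from the bolt's centre on the side away from the robot, 58 mm above the table at the start (sinks with the bolt). x from tab to hinge when shut; the tab swings up and back over the hinge
- top_outer (a point): centre of the cap's flat top, the place to tap; 62 mm above the table at the start; the disc is 58 mm across and 5 mm thick with a 12 mm skirt below it
- tab_outer (a point): grip point on the cap's tab, 91 mm from the hinge axis and 4 mm below it, 54 mm above the table at the start. The tab is a bar 10 mm wide (along the plate's y) and 16 mm tall, which sticks out 43 mm from the disc's rim; this point is 14 mm from its free end, at mid height. The space beneath it is free down to the plate (6 mm)
- spice_jar: bystander: spice jar with a black cap, 42 mm across, 75 mm tall, on the plate in front of the motor base; origin under its centre
- mug: bystander: white mug, 80 mm across, 90 mm tall, left side; origin under its centre
- can: bystander: food can, 72 mm across, 100 mm tall, left side; origin under its centre
- shaker: bystander: steel shaker, 44 mm across, 82 mm tall, beyond the bowl's start; origin under its centre
- dip_bowl: bystander: small white bowl, 100 mm across, 45 mm tall, far left; origin under its centre
- ramekin: bystander: small white ramekin, 56 mm across, 30 mm tall, on the plate's far corner beside the bolts; origin under its centre
Things that resemble listed ones, but are neither listed nor needed, are in the scene too. Leave any green look-alike of the bowl alone.

How it is judged:
By the outcome, as a careful person would: the job done as asked, in the order asked, and still so for the second after the job is handed in, while the arm keeps its last pose, push and grip.
It also fails if it takes over 69 s, if anything falls off the work surface, if the arm or the gripper's body presses on something with over 40 N, if the wrist force passes 120 N, or if a joint passes its speed limit or range.

## Working session

There is one attempt and no reset: what is moved stays moved. The work goes in short steps, Python scripts to look and compute and a tool call to move; the robot and the scene stay as the last step left them, time stands still between calls to the robot, and variables do not carry over. Pictures are saved under pics/ and viewed, and the job is handed in when it is done.

Besides the shell and the picture viewer there is one more tool, called after "Call:" by a JSON object that holds its "name" and its "arguments". arm_command: Moves the arm, as the interface text tells. Its arguments: {"type":"object","properties":{"series":{"type":"array"}},"required":["series"]}

```bash
ls; mkdir -p pics; python3 - <<'E'
from cell import ctrl
import cv2,numpy as np
s=ctrl.read_state()
for k,v in s.items(): print(k,np.round(v,3))
for n in ["scene","top","wrist"]:
    im=ctrl.get_image(n); cv2.imwrite(f"pics/{n}0.png",im)
    print(n,{k:(np.round(v,3).tolist()) for k,v in ctrl.calibration(n).items()})
E
```

```text
pics
clock 0.0
qpos [-1.309  0.629  0.038  1.518 -0.027  0.996 -0.02 ]
qd [-0.001  0.001 -0.002  0.    -0.001  0.001 -0.001]
tau [-1.0000e-03 -5.6340e+01  1.2260e+00 -1.9344e+01  1.1000e-02  1.1000e-02
 -0.0000e+00]
eef_pos [209.03  614.796 230.373]
tool_rot [-1.549  1.569 -1.877]
force [-0.048  0.473 -0.791]
torque [-0.036  0.034  0.039]
width 85.106
scene {'fovy': 47.776, 'cx': 328.462, 'cy': 198.927, 'cam_to_world': [[0.754, -0.351, 0.555, 1238.677], [0.657, 0.431, -0.619, -752.681], [-0.022, 0.831, 0.556, 746.463], [0.0, 0.0, 0.0, 1.0]]}
top {'fovy': 49.334, 'cx': 319.037, 'cy': 203.219, 'cam_to_world': [[0.009, 0.997, -0.08, 432.219], [-1.0, 0.009, -0.01, 0.954], [-0.01, 0.08, 0.997, 1564.893], [0.0, 0.0, 0.0, 1.0]]}
wrist {'fovy': 70.59, 'cx': 318.18, 'cy': 199.075, 'T_tool_cam': [[-0.001, 0.326, -0.945, -143.043], [1.0, 0.001, -0.0, -0.107], [0.0, -0.945, -0.326, -83.795], [0.0, 0.0, 0.0, 1.0]]}
```

View images.

View pics/scene0.png

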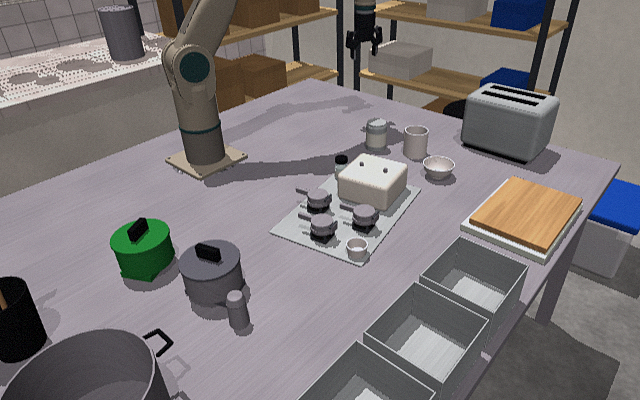

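View pics/top0.png

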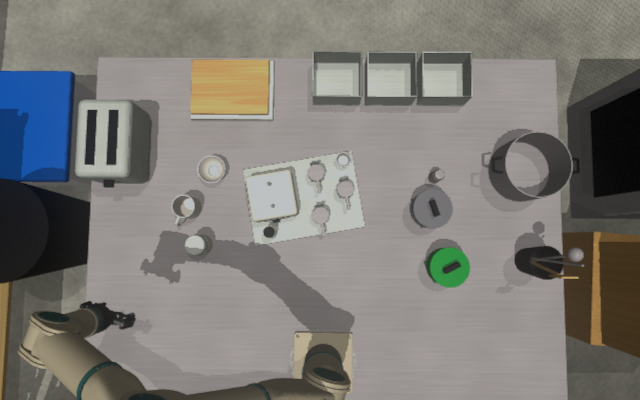

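View pics/wrist0.png

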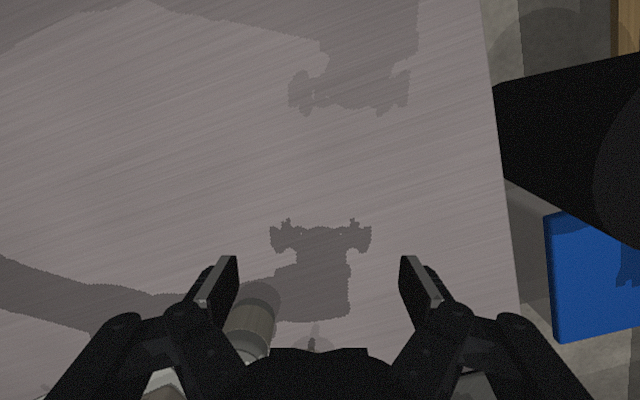

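```bash
python3 - <<'E'
from cell import ctrl
import numpy as np
for lab in ["bowl","seat","plate","lid_near","top_near","tab_near","spice_jar","mug","can","shaker","ramekin","dip_bowl"]:
  for c in ["top","scene"]:
    try:
        for r in ctrl.spot_in(lab,c)[:4]: print(lab,c,np.round(r["centre"]),round(r["conf"],2))
    except Exception as e: print(lab,c,e)
print(ctrl.read_state()["clock"])
E
```

```text
bowl top [ 534. -361.   94.] 0.84
bowl top [ 339. -414.   93.] 0.66
bowl top [504.   5.  60.] 0.43
bowl top [ 648. -386.   68.] 0.22
bowl scene [ 373. -438.   90.] 0.72
bowl scene [ 564. -386.   94.] 0.58
seat top [566.  74.   5.] 0.64
seat top [653.  20.  66.] 0.42
seat top [597. -76.  63.] 0.28
seat scene [613.  38.  26.] 0.67
plate top [572.  75.   5.] 0.62
plate top [653.  24.  64.] 0.5
plate top [ 648. -386.   69.] 0.47
plate scene [613.  36.  23.] 0.79
plate scene [548. 451.  60.] 0.34
lid_near top [504.   4.  61.] 0.81
lid_near top [597. -74.  64.] 0.63
lid_near top [534. 491.  37.] 0.36
lid_near scene [508.   3.  62.] 0.81
lid_near scene [ 669. -405.   47.] 0.38
top_near top [507.   6.  62.] 0.66
top_near scene [513.   2.  62.] 0.87
tab_near top [503.   9.  66.] 0.76
tab_near scene [508.   0.  65.] 0.65
spice_jar top [446. 187.  80.] 0.52
spice_jar scene [713. -62.  29.] 0.69
spice_jar scene [457. 178.  72.] 0.47
mug top [536. 491.  37.] 0.78
mug scene [553. 451.  57.] 0.8
mug scene [659.  17.  68.] 0.22
can top [409. 422. 100.] 0.94
can top [506.   7.  69.] 0.36
can scene [422. 409.  62.] 0.77
can scene [599. -82.  60.] 0.39
shaker top [ 647. -385.   70.] 0.72
shaker top [655.  24.  64.] 0.25
shaker scene [ 670. -408.   48.] 0.87
shaker scene [518.   3.  61.] 0.32
ramekin top [715. -65.   8.] 0.56
ramekin top [509.   7.  63.] 0.29
ramekin scene [712. -58.  26.] 0.56
dip_bowl top [675. 407.  24.] 0.64
dip_bowl top [509.  10.  63.] 0.22
dip_bowl scene [668. 416.  36.] 0.61
dip_bowl scene [601. -86.  64.] 0.18
1.35
```

```bash
python3 - <<'E'
import cv2
t=cv2.imread("pics/top0.png"); s=cv2.imread("pics/scene0.png")
def crop(im,x,y,w,h,k,n): cv2.imwrite(n,cv2.resize(im[y:y+h,x:x+w],None,fx=k,fy=k,interpolation=cv2.INTER_CUBIC))
crop(t,235,140,135,110,5.9,"pics/c1.png".replace("c1","c1"))
crop(t,395,155,90,140,4.2,"pics/c2.png")
crop(s,265,145,170,125,4.6,"pics/c3.png")
crop(s,100,205,170,130,4.6,"pics/c4.png")
E
```

```text
(no output)
```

View pics/c1.png

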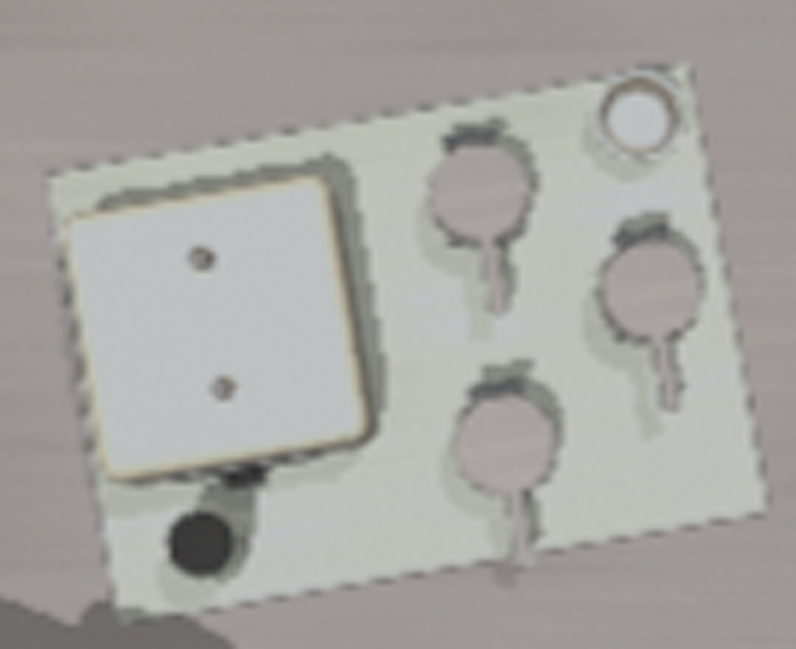

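View pics/c2.png

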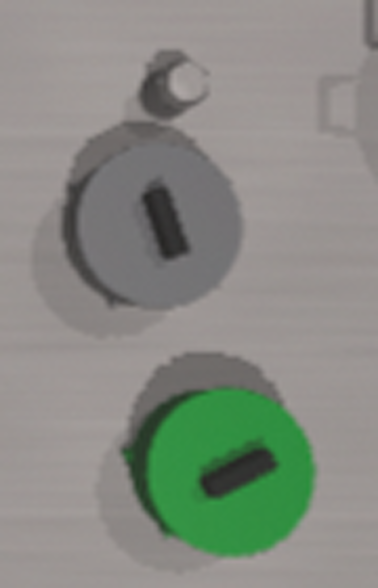

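View pics/c3.png

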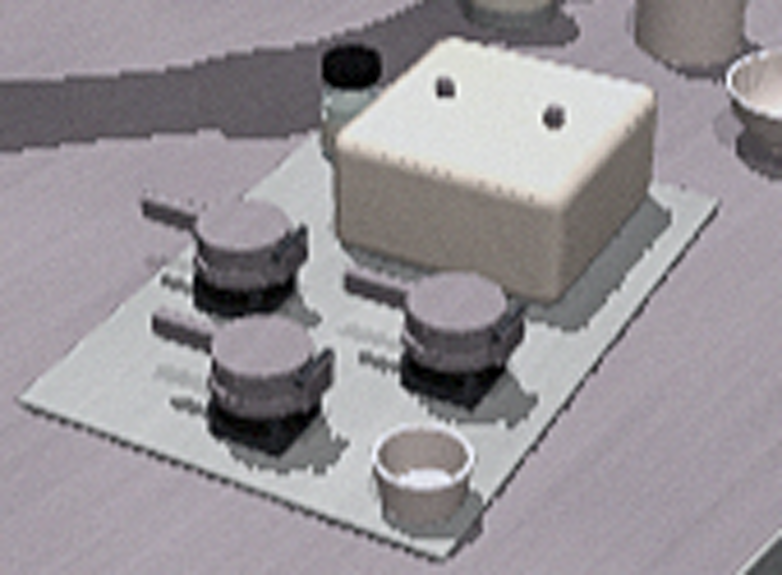

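View pics/c4.png

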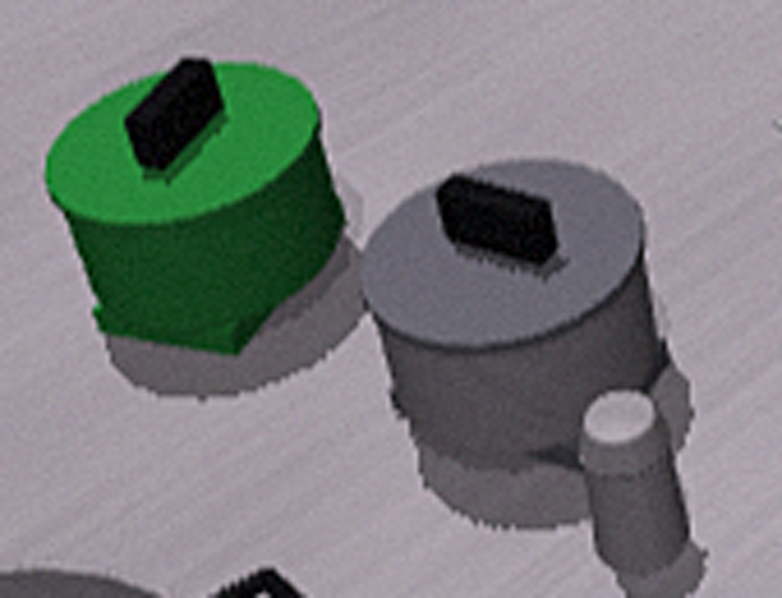

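```bash
cat > h.py <<'E'
from cell import ctrl
import numpy as np, cv2
from scipy.spatial.transform import Rotation as Rn
def K(n):
    c=ctrl.calibration(n); f=200/np.tan(np.radians(c["fovy"])/2)
    return np.array([[f,0,c["cx"]],[0,f,c["cy"]],[0,0,1.]])
def toolT(s=None):
    s=s or ctrl.read_state(); T=np.eye(4); T[:3,:3]=Rn.from_euler("xyz",s["tool_rot"]).as_matrix(); T[:3,3]=s["eef_pos"]; return T
def camT(n,s=None):
    c=ctrl.calibration(n)
    return toolT(s)@np.array(c["T_tool_cam"]) if n=="wrist" else np.array(c["cam_to_world"])
def P(k,T):
    return k@np.diag([1,-1,-1.])@np.linalg.inv(T)[:3]
def ray(k,T,uv):
    d=T[:3,:3]@(np.diag([1,-1,-1.])@np.linalg.solve(k,[uv[0],uv[1],1])); return T[:3,3],d/np.linalg.norm(d)
def onz(k,T,uv,z):
    o,d=ray(k,T,uv); return o+d*(z-o[2])/d[2]
def tri(obs):
    A=np.zeros((3,3));b=np.zeros(3);R=[ray(*o) for o in obs]
    for o,d in R: M=np.eye(3)-np.outer(d,d);A+=M;b+=M@o
    p=np.linalg.solve(A,b); return p,[np.linalg.norm((np.eye(3)-np.outer(d,d))@(p-o)) for o,d in R]
def proj(Pm,X):
    X=np.atleast_2d(X); q=np.c_[X,np.ones(len(X))]@Pm.T; return q[:,:2]/q[:,2:]
def grab(n,fn):
    s=ctrl.read_state(); im=ctrl.get_image(n); cv2.imwrite("pics/"+fn+".png",im)
    np.savez("pics/"+fn+".npz",T=camT(n,s),K=K(n),P=P(K(n),camT(n,s))); return im
E
python3 - <<'E'
from h import *
np.set_printoptions(precision=1,suppress=True)
kt,Tt,ks,Ts=K("top"),camT("top"),K("scene"),camT("scene")
un=lambda uv,k,ox,oy:((uv[0]+.5)/k-.5+ox,(uv[1]+.5)/k-.5+oy)
D={"pegA":((201,258),(554,117),1),"pegB":((224,387),(445,88),1),"near":((507,440),(243,228),1),"far":((480,190),(458,305),1),"outer":((652,287),(262,350),1),"grip":((165,222),(500,197),0)}
for n,(a,b,w) in D.items():
    ua=un(a,5.9,235,140) if w else un(a,4.2,395,155)
    ub=un(b,4.6,265,145) if w else un(b,4.6,100,205)
    p,e=tri([(kt,Tt,ua),(ks,Ts,ub)]); print(n,p,np.array(e))
E
```

```text
pegA [615.9 187.9  94.7] [0.3 0.3]
pegB [541.5 173.4  95.4] [0.1 0.1]
near [514.2  10.7  60.3] [0.4 0.4]
far [662.6  28.5  59.9] [0.4 0.4]
outer [605.2 -73.9  59.8] [0.4 0.4]
grip [ 537.  -364.3  122.1] [0.7 0.7]
```

```bash
python3 - <<'E'
from h import *
np.set_printoptions(precision=3,suppress=True)
T=toolT(); print(T)
y=T[:3,1]; print("y yaw",np.degrees(np.arctan2(y[1],y[0])), "z yaw",np.degrees(np.arctan2(T[1,2],T[0,2])))
E
```

```text
[[ -0.      0.322   0.947 209.256]
 [ -0.      0.947  -0.322 615.396]
 [ -1.     -0.     -0.    231.298]
 [  0.      0.      0.      1.   ]]
y yaw 71.2177380641586 z yaw -18.782261986656525
```

Call:
{"name": "arm_command", "arguments": {"series": [[1,2.35,-1.9,0,0,0,-3.6],[1,2.35,-1.9,0,0,0,-3.6],[1,2.35,-1.9,0,0,0,-3.6],[1,2.35,-1.9,0,0,0,-3.6],[1,2.35,-1.9,0,0,0,-3.6],[1,2.35,-1.9,0,0,0,-3.6],[1,2.35,-1.9,0,0,0,-3.6],[1,2.35,-1.9,0,0,0,-3.6],[1,2.35,-1.9,0,0,0,-3.6],[1,2.35,-1.9,0,0,0,-3.6],[1,2.35,-1.9,0,0,0,-3.6],[1,2.35,-1.9,0,0,0,-3.6],[1,2.35,-1.9,0,0,0,-3.6],[1,2.35,-1.9,0,0,0,-3.6],[1,2.35,-1.9,0,0,0,-3.6],[1,0.8,-3.0,0.5,0,0,-3.6],[1,0.8,-3.0,0.5,0,0,-3.6],[1,0.8,-3.0,0.5,0,0,-3.6],[1,0.8,-3.0,0.5,0,0,-3.6],[1,0.8,-3.0,0.5,0,0,-3.6]]}}

```text
clock: 3.02
eef_pos: [602.0, 179.0, 256.6]
tool_rot: [2.993, 1.571, 1.406]
force: [0.3, -0.0, -0.1]
width: 85.2
```

```bash
python3 - <<'E'
from h import *
grab("wrist","w1"); s=ctrl.read_state(); print(s["clock"],s["eef_pos"],s["qpos"],s["force"])
E
```

```text
3.0667 [604.7648403  169.57207917 258.22031   ] [-0.55895795  0.59598129  0.39654025  1.55965314 -0.24687297  1.03386259
 -0.12655036] [ 1.36885893 -5.58625713  1.64094807]
```

View pics/w1.png

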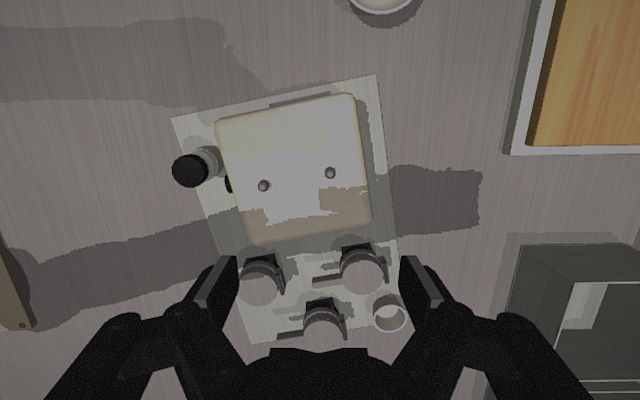

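Call:
{"name": "arm_command", "arguments": {"series": [[1,0,0,0,0,0,0],[1,0,0,0,0,0,0],[1,0,0,0,0,0,0]]}}

```text
clock: 3.32
eef_pos: [601.2, 182.0, 256.0]
tool_rot: [-2.534, 1.569, 2.167]
force: [-0.1, 0.3, -0.7]
width: 85.5
```

```bash
python3 - <<'E'
from h import *
im=grab("wrist","w2"); s=ctrl.read_state(); print(s["clock"],s["eef_pos"],s["force"])
cv2.imwrite("pics/w2c.png",cv2.resize(im[60:360,160:440],None,fx=2,fy=2,interpolation=cv2.INTER_CUBIC))
E
```

```text
3.3667 [601.14863476 182.32726376 255.95391887] [ 0.26498866  0.36778752 -0.85104394]
```

View pics/w2c.png

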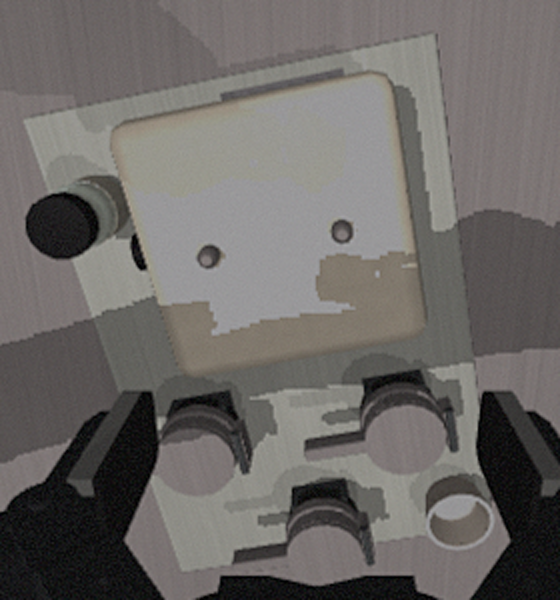

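```bash
python3 - <<'E'
from h import *
np.set_printoptions(precision=1,suppress=True)
z=np.load("pics/w2.npz"); w=(z["K"],z["T"])
t=(K("top"),camT("top")); sc=(K("scene"),camT("scene"))
un=lambda uv,k,ox,oy:((uv[0]+.5)/k-.5+ox,(uv[1]+.5)/k-.5+oy)
D={"pegA":((201,258),(554,117),(342,231)),"pegB":((224,387),(445,88),(209,257)),"near":((507,440),(243,228),(198,462)),"far":((480,190),(458,305),(406,437))}
for n,(a,b,c) in D.items():
    a=un(a,5.9,235,140);b=un(b,4.6,265,145);c=un(c,2,160,60)
    print(n,tri([(*t,a),(*w,c)]),tri([(*t,a),(*sc,b),(*w,c)]), onz(*w,c,100 if 'peg' in n else 62), onz(*t,a,100 if 'peg' in n else 62))
print(Rn.from_matrix(toolT()[:3,:3]).as_matrix())
E
```

```text
pegA (array([615.9, 188.5,  93. ]), [np.float64(0.45634895879782356), np.float64(0.4563489587978798)]) (array([615.6, 188.5,  94.2]), [np.float64(0.6199981860481318), np.float64(0.4205622020995256), np.float64(0.4873621119700101)]) [615.2 190.4 100. ] [615.5 187.5 100. ]
pegB (array([541.1, 174.1,  93.6]), [np.float64(0.7916693973102442), np.float64(0.7916693973100212)]) (array([541. , 174.2,  94.7]), [np.float64(0.8769669688631448), np.float64(0.237227695619342), np.float64(0.8006231939832426)]) [541.7 176.5 100. ] [541.3 172.9 100. ]
near (array([514.3,  11.1,  59.1]), [np.float64(0.23963806642994798), np.float64(0.23963806642998936)]) (array([514.1,  11. ,  59.7]), [np.float64(0.4250823944596275), np.float64(0.6153971673477009), np.float64(0.44073150167507336)]) [514.9  13.3  62. ] [514.4  10.9  62. ]
far (array([662.9,  28.3,  56. ]), [np.float64(0.04362799356973604), np.float64(0.043627993569814616)]) (array([662.4,  29.3,  58.8]), [np.float64(1.0005976189991428), np.float64(0.5783579606248196), np.float64(0.8090784952467548)]) [661.8  32.5  62. ] [662.   28.2  62. ]
[[-0.  1. -0.]
 [ 0. -0. -1.]
 [-1. -0. -0.]]
```

Call:
{"name": "arm_command", "arguments": {"series": [[1,-0.32,-2.73,0,0,0,-3.6],[1,-0.32,-2.73,0,0,0,-3.6],[1,-0.32,-2.73,0,0,0,-3.6],[1,-0.32,-2.73,0,0,0,-3.6],[1,-0.32,-2.73,0,0,0,-3.6],[1,-0.32,-2.73,0,0,0,-3.6],[1,-0.32,-2.73,0,0,0,-3.6],[1,-0.32,-2.73,0,0,0,-3.6],[1,-0.32,-2.73,0,0,0,-3.6],[1,-0.32,-2.73,0,0,0,-3.6],[1,-0.32,-2.73,0,0,0,-3.6],[1,-0.32,-2.73,0,0,0,-3.6],[1,-0.32,-2.73,0,0,0,-3.6],[1,-0.32,-2.73,0,0,0,-3.6],[1,-0.32,-2.73,0,0,0,-3.6],[1,-0.32,-2.73,0,0,0,-3.6],[1,-0.32,-2.73,0,0,0,-3.6],[1,-0.32,-2.73,0,0,0,-3.6],[1,-0.32,-2.73,0,0,0,-3.6],[1,-0.32,-2.73,0,0,0,-3.6]]}}

```text
clock: 5.03
eef_pos: [538.7, -365.1, 255.9]
tool_rot: [-1.895, 1.57, 1.547]
force: [0.8, 0.4, 0.3]
width: 85.3
```

Call:
{"name": "arm_command", "arguments": {"series": [[1,0,0,0,0,0,0],[1,0,0,0,0,0,0],[1,0,0,0,0,0,0]]}}

```text
clock: 5.28
eef_pos: [538.7, -363.7, 255.7]
tool_rot: [-1.809, 1.569, 1.636]
force: [0.8, 0.3, -0.6]
width: 85.3
```

```bash
python3 - <<'E'
from h import *
np.set_printoptions(precision=2,suppress=True)
im=grab("wrist","w3"); s=ctrl.read_state(); print(s["clock"],s["eef_pos"],s["force"],s["qpos"]);print(toolT()[:3,:3])
E
```

```text
5.3333 [ 538.94 -363.25  255.8 ] [-0.16  0.1   0.13] [ 0.16  0.7   0.7   1.5  -0.48  1.12 -0.3 ]
[[ 0.    0.3  -0.95]
 [ 0.   -0.95 -0.3 ]
 [-1.   -0.   -0.  ]]
```

View pics/w3.png

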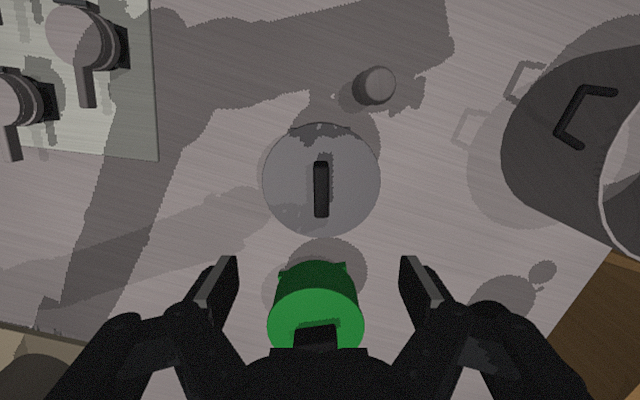

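```bash
python3 - <<'E'
from h import *
np.set_printoptions(precision=1,suppress=True)
im=cv2.imread("pics/w3.png"); c=cv2.resize(im[110:250,250:390],None,fx=4,fy=4,interpolation=cv2.INTER_CUBIC); cv2.imwrite("pics/w3c.png",c)
g=im[140:240,295:350].max(2)
m=(g<45).astype(np.uint8); n,l,st,ce=cv2.connectedComponentsWithStats(m); i=1+np.argmax(st[1:,4]); print(st[i],ce[i]+[295,140])
pts=np.argwhere(l==i)[:,::-1].astype(np.float32); print(cv2.minAreaRect(pts))
z=np.load("pics/w3.npz");w=(z["K"],z["T"])
t=(K("top"),camT("top"))
print(cv2.fitLine(pts,cv2.DIST_L2,0,.01,.01).ravel())
tp=cv2.imread("pics/top0.png")[190:225,415:455].max(2); print()
m=(tp<60).astype(np.uint8); n,l,st,ce=cv2.connectedComponentsWithStats(m); i=1+np.argmax(st[1:,4]); print(st[i],ce[i]+[415,190])
pt=np.argwhere(l==i)[:,::-1].astype(np.float32)
print(cv2.minAreaRect(pt), cv2.fitLine(pt,cv2.DIST_L2,0,.01,.01).ravel())
E
```

```text
[ 18  21  16  57 799] [321.1 189. ]
((25.5, 49.0), (56.0, 15.0), 90.0)
[ 0.   1.  26.1 49. ]

[14 10 10 16 91] [433.7 207.5]
((18.80000114440918, 17.39999771118164), (15.811387062072754, 5.692099094390869), 71.56504821777344) [ 0.3  0.9 18.7 17.5]
```

View pics/w3c.png

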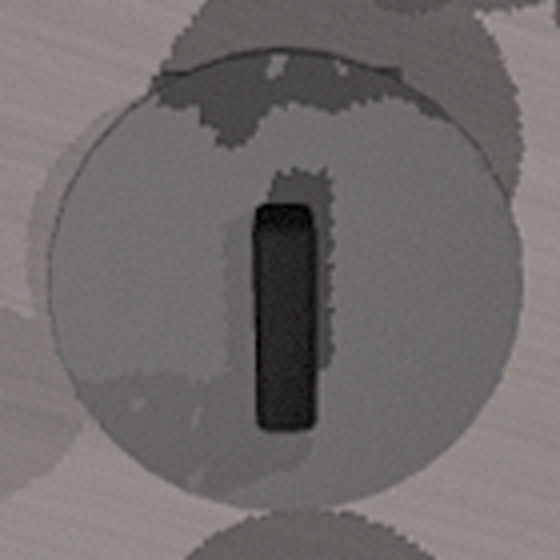

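```bash
python3 - <<'E'
from h import *
np.set_printoptions(precision=1,suppress=True)
z=np.load("pics/w3.npz");w=(z["K"],z["T"]);t=(K("top"),camT("top"));s=(K("scene"),camT("scene"))
u=(321.4,192.0)
print(tri([(*w,u),(*t,(434.0,207.7))]),tri([(*w,u),(*s,(100+500/4.6,205+197/4.6))]))
for zz in(120,126,130): print(onz(*w,u,zz))
# lid circle centre  crop (286,280)
print(onz(*w,(250+286/4,110+280/4),94))
E
```

```text
(array([ 535.8, -367.1,  118.2]), [np.float64(1.010719307015366), np.float64(1.0107193070151772)]) (array([ 538.4, -365.9,  123.2]), [np.float64(2.185376847922825), np.float64(2.1853768479228872)])
[ 535.9 -367.9  120. ]
[ 537.7 -367.3  126. ]
[ 538.9 -366.9  130. ]
[ 541.5 -366.5   94. ]
```

Call:
{"name": "arm_command", "arguments": {"series": [[1,-0.1,-0.3,-2,0,0,0],[1,0,0,-2.5,0,0,0],[1,0,0,-2.5,0,0,0],[1,0,0,-2.5,0,0,0],[1,0,0,-2.5,0,0,0],[1,0,0,-2,0,0,0],[1,0,0,-1.2,0,0,0],[1,0,0,-0.5,0,0,0],[1,0,0,0,0,0,0],[1,0,0,0,0,0,0]]}}

```text
clock: 6.17
eef_pos: [537.5, -368.6, 100.2]
tool_rot: [2.264, 1.569, -0.576]
force: [-0.4, -0.1, 0.3]
width: 85.3
```

```bash
python3 - <<'E'
from h import *
im=grab("wrist","w4"); s=ctrl.read_state(); print(s["clock"],s["eef_pos"],s["force"])
E
```

```text
6.2167 [ 537.63051625 -368.99865097  100.68702041] [ 0.60277271 -1.00290236 -0.5175823 ]
```

View pics/w4.png

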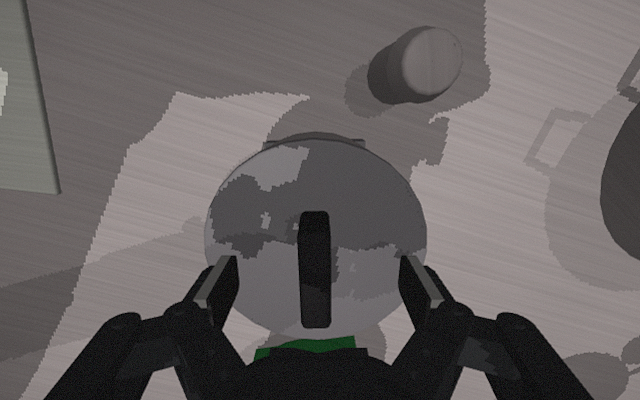

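Call:
{"name": "arm_command", "arguments": {"series": [[1,-0.05,0.2,-0.15,0,0,0],[0,0,0,0,0,0,0],[0,0,0,0,0,0,0],[0,0,0,0,0,0,0],[0,0,0,0,0,0,0],[0,0,0,0,0,0,0],[0,0,0,0,0,0,0],[0,0,0,0,0,0,0]]}}

```text
clock: 6.88
eef_pos: [536.4, -366.9, 98.0]
tool_rot: [2.085, 1.57, -0.757]
force: [0.5, 0.3, 1.5]
width: 15.1
```

```bash
python3 - <<'E'
from h import *
im=grab("wrist","w5"); s=ctrl.read_state(); print(s["clock"],s["eef_pos"],s["force"],s["width"])
E
```

```text
6.9333 [ 536.34432979 -366.88255875   97.97437962] [-0.72159012 -0.93279167  1.15556772] 15.102545362744058
```

View pics/w5.png

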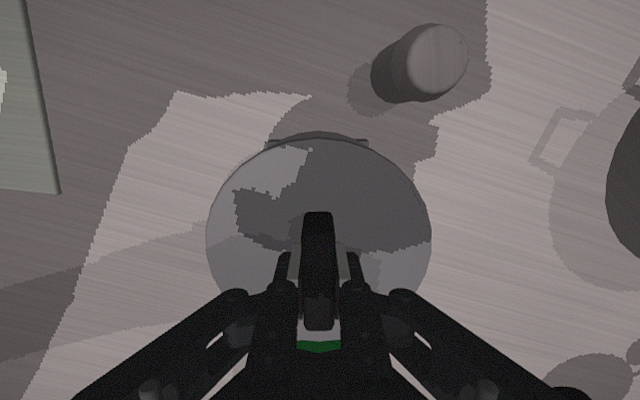

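```bash
python3 - <<'E'
from h import *
np.set_printoptions(precision=1,suppress=True)
t=(K("top"),camT("top"));w=(np.load("pics/w2.npz")["K"],np.load("pics/w2.npz")["T"])
un=lambda uv,k,ox,oy:((uv[0]+.5)/k-.5+ox,(uv[1]+.5)/k-.5+oy)
c=[onz(*t,un(p,5.9,235,140),6)[:2] for p in [(48,175),(690,67),(768,513),(117,612)]]
c=np.array(c);print(c)
for a,b in((0,1),(3,2)): d=c[b]-c[a];print(np.linalg.norm(d),np.degrees(np.arctan2(d[0],-d[1])))
for a,b in((2,1),(3,0)): d=c[b]-c[a];print(np.linalg.norm(d),np.degrees(np.arctan2(d[1],d[0])))
# seat top box corners z=90
c=np.array([onz(*t,un(p,5.9,235,140),88)[:2] for p in [(64,218),(325,175),(370,437),(108,480)]])
print(c,c.mean(0))
for a,b in((0,1),(3,2)): d=c[b]-c[a];print(np.linalg.norm(d),np.degrees(np.arctan2(d[0],-d[1])))
for a,b in((2,1),(3,0)): d=c[b]-c[a];print(np.linalg.norm(d),np.degrees(np.arctan2(d[1],d[0])))
c=np.array([onz(*w,un(p,2,160,60),88)[:2] for p in [(110,125),(391,72),(428,327),(184,380)]])
print(c,c.mean(0))
for a,b in((0,1),(3,2)): d=c[b]-c[a];print(np.linalg.norm(d),np.degrees(np.arctan2(d[1],d[0])))
for a,b in((2,1),(3,0)): d=c[b]-c[a];print(np.linalg.norm(d),np.degrees(np.arctan2(-d[0],d[1])))
y=toolT()[:3,1];print(np.degrees(np.arctan2(y[1],y[0])))
E
```

```text
[[ 677.7  294.4]
 [ 747.8  -99. ]
 [ 474.6 -147.1]
 [ 411.2  246.3]]
399.5686348129347 10.094320263172866
398.5337571822071 9.155599557026777
277.38582662646564 9.990109260300818
270.85680493719553 10.217825078602205
[[639.7 269.1]
 [666.1 117.8]
 [514.   89.7]
 [487.9 240.2]] [576.9 179.2]
153.50853944418907 9.894631219493872
152.80281610592237 9.83818941376603
154.6702245977197 10.493787220416802
154.52870693780963 10.756051329810123
[[491.9 246.8]
 [640.8 271.6]
 [667.4 127.6]
 [517.8  93.4]] [579.5 184.8]
150.9063118437955 9.431190474167753
153.39763564120432 12.858271116557301
146.41894913926416 10.45763049255634
155.56581529478947 9.5806929854078
-72.79888457199975
```

Call:
{"name": "arm_command", "arguments": {"series": [[0,0,0,1,0,0,0],[0,0,0,2,0,0,0],[0,0,0,3,0,0,0],[0,0,0,3,0,0,0],[0,0,0,3,0,0,0],[0,0,1,2,0,0,0],[0,0.2,2,1,0,0,0],[0,0.2,2.5,0,0,0,-0.5],[0,0.2,2.5,0,0,0,-0.5],[0,0.2,2.5,0,0,0,-0.5],[0,0.2,2.5,0,0,0,-0.5],[0,0.2,2.5,0,0,0,-0.5],[0,0.2,2.5,0,0,0,-0.5],[0,0.2,2.5,0,0,0,-0.5],[0,0.2,2.5,0,0,0,-0.5],[0,0.2,2.5,0,0,0,-0.5],[0,0.2,2.5,0,0,0,-0.5],[0,0.2,2.5,0,0,0,-0.5],[0,0.2,2.5,0,0,0,-0.5],[0,0.2,2.5,0,0,0,-0.5]]}}

```text
clock: 8.6
eef_pos: [563.0, -9.9, 247.4]
tool_rot: [-0.419, 1.568, 2.909]
force: [0.2, -1.1, -6.0]
width: 15.2
```

Call:
{"name": "arm_command", "arguments": {"series": [[0,0.2,2.5,0,0,0,-0.4],[0,0.2,2.5,0,0,0,0],[0,0.2,2.5,0,0,0,0],[0,0.2,2.5,0,0,0,0],[0,0.2,2.5,0,0,0,0],[0,0.2,2,0,0,0,0],[0,0.1,2,0,0,0,0],[0,0,1.6,0,0,0,0],[0,0,1,0,0,0,0],[0,0,0,0,0,0,0],[0,0,0,0,0,0,0],[0,0,0,0,0,0,0],[0,0,0,0,0,0,0]]}}

```text
clock: 9.68
eef_pos: [577.3, 177.3, 248.0]
tool_rot: [1.417, 1.57, -1.547]
force: [0.7, -0.4, -5.5]
width: 15.0
```

```bash
python3 - <<'E'
from h import *
t=grab("top","t6");c=grab("scene","s6"); grab("wrist","w6"); s=ctrl.read_state(); print(s["clock"],s["eef_pos"],s["force"],s["width"])
y=toolT()[:3,1];print(np.degrees(np.arctan2(y[1],y[0])),toolT()[:3,0])
cv2.imwrite("pics/t6c.png",cv2.resize(t[140:250,235:370],None,fx=5.9,fy=5.9,interpolation=cv2.INTER_CUBIC))
cv2.imwrite("pics/s6c.png",cv2.resize(c[75:245,265:435],None,fx=3.5,fy=3.5,interpolation=cv2.INTER_CUBIC))
E
```

```text
9.8333 [577.33940362 178.27775276 247.98189128] [-5.74380934e-02  3.86670356e-03 -4.52718250e+00] 15.141905761140404
-79.78306597118278 [ 9.75078410e-05 -1.44240047e-04 -9.99999985e-01]
```

View pics/t6c.png

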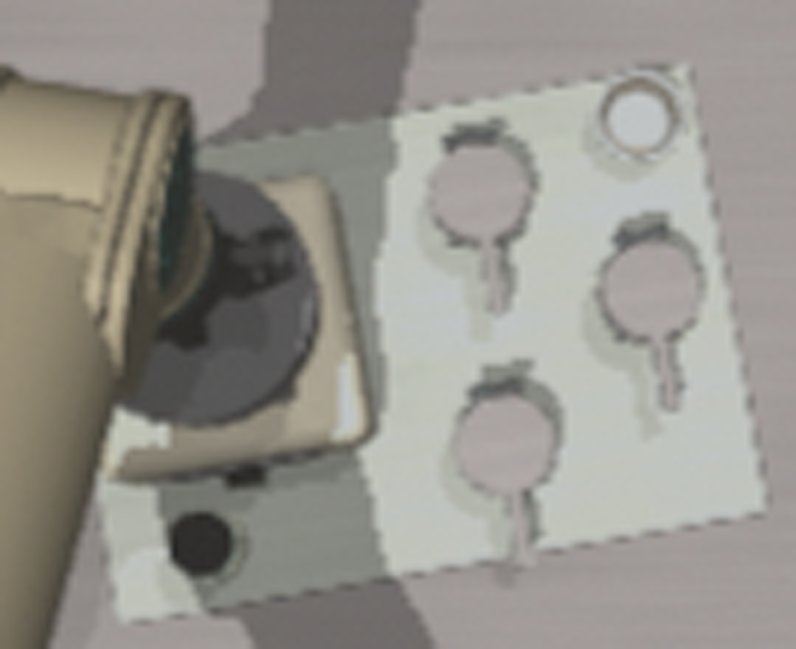

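View pics/s6c.png

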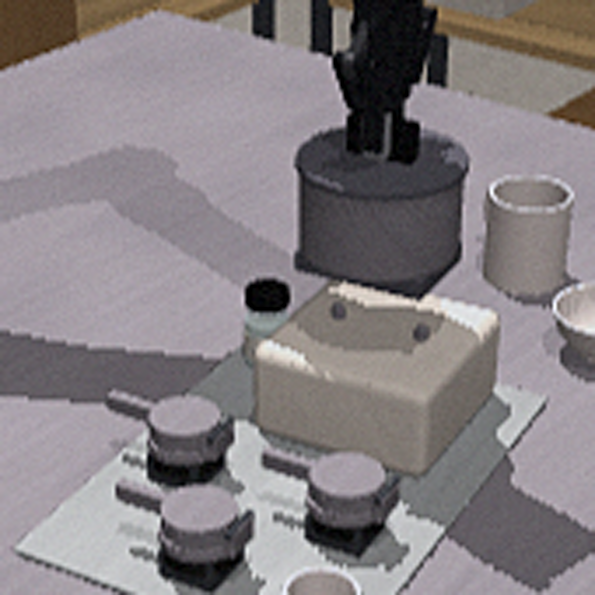

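View pics/w6.png

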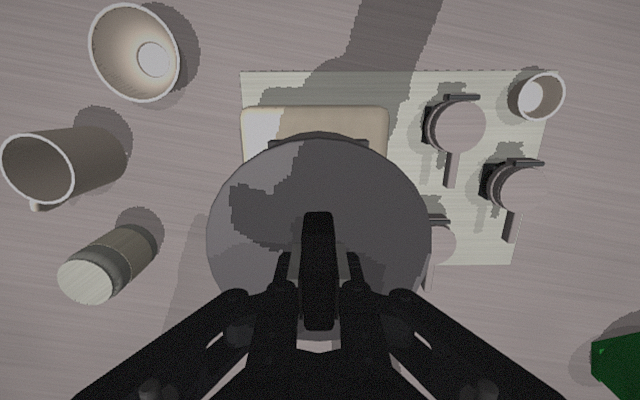

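```bash
cat >> h.py <<'E'
def circ_fit(Pm,edge,r,z,x0):
    # fit centre (x,y) so projected circle passes near edge pixels
    from scipy.optimize import least_squares
    a=np.linspace(0,2*np.pi,720)
    def f(c):
        q=proj(Pm,np.c_[c[0]+r*np.cos(a),c[1]+r*np.sin(a),np.full(720,z)])
        return [np.min(np.hypot(*(q-e).T)) *np.sign(cv2.pointPolygonTest(q.astype(np.float32).reshape(-1,1,2),(float(e[0]),float(e[1])),False) or 1) for e in edge]
    s=least_squares(f,x0); return s.x,np.sqrt(np.mean(s.fun**2))
E
python3 - <<'E'
from h import *
np.set_printoptions(precision=1,suppress=True)
Z=lambda n:np.load(f"pics/{n}.npz")
w=(Z("w6")["K"],Z("w6")["T"])
print("box L,R,far",onz(*w,(241,130),88)[:2],onz(*w,(388.5,130),88)[:2],onz(*w,(315,106),88)[:2])
print("lid L,R",onz(*w,(206,232),244)[:2],onz(*w,(432,232),244)[:2])
e=[(206,232),(432,232),(222,178),(412,174),(250,153),(380,150),(210,258),(428,258),(300,138),(340,137)]
print("wrist lid",circ_fit(Z("w6")["P"],e,64,244,[577,178]))
k=3.5;es=[((x+.5)/k-.5+265,(y+.5)/k-.5+75) for x,y in [(296,165),(469,165),(310,185),(340,197),(380,200),(420,198),(452,187),(305,147),(458,145)]]
print("scene lid",circ_fit(Z("s6")["P"],es,64,244,[577,178]))
k=5.9;et=[((x+.5)/k-.5+235,(y+.5)/k-.5+140) for x,y in [(213,172),(250,185),(290,222),(318,290),(310,340),(290,382),(250,413),(200,425),(150,412)]]
print("top lid",circ_fit(Z("t6")["P"],et,64,244,[577,178]))
E
```

```text
box L,R,far [618.5 267.3] [645.8 115.3] [655.7 195.2]
lid L,R [579.6 243.6] [602.6 115.9]
wrist lid (array([582.7, 178.3]), np.float64(2.482919398820003))
scene lid (array([586.1, 165.2]), np.float64(0.729448670706927))
top lid (array([576.3, 171.2]), np.float64(0.4911060351110159))
```

```bash
cat >> h.py <<'E'
def draw_bowl(im,Pm,x,y,z,yaw,k,ox,oy,col=(0,255,255)):
    out=cv2.resize(im,None,fx=k,fy=k,interpolation=cv2.INTER_CUBIC)
    c,s=np.cos(np.radians(yaw)),np.sin(np.radians(yaw)); R=np.array([[c,-s,0],[s,c,0],[0,0,1]])
    def pl(X,closed=True):
        q=proj(Pm,np.array(X)@R.T+[x,y,z]); q=((q-[ox,oy]+.5)*k-.5)
        cv2.polylines(out,[np.round(q*8).astype(np.int32)],closed,col,1,cv2.LINE_AA,3)
    a=np.linspace(0,2*np.pi,90)
    for zz in(16,94): pl(np.c_[64*np.cos(a),64*np.sin(a),np.full(90,zz)])
    for zz in(0,16): pl([[55,40,zz],[-55,40,zz],[-55,-40,zz],[55,-40,zz]])
    for zz in(126,): pl([[28,8,zz],[-28,8,zz],[-28,-8,zz],[28,-8,zz]])
    return out
E
python3 - <<'E'
from h import *
Z=lambda n:np.load(f"pics/{n}.npz")
s=cv2.imread("pics/s6.png");t=cv2.imread("pics/t6.png");w=cv2.imread("pics/w6.png")
B=(578.5,178.5,150,10.2)
A=draw_bowl(s[95:185,330:420],Z("s6")["P"],*B,5,330,95)
C=draw_bowl(t[150:230,240:310],Z("t6")["P"],*B,5,240,150)
cv2.imwrite("pics/o6.png",np.hstack([A,cv2.copyMakeBorder(C,0,50,0,0,0)])[:,:800])
cv2.imwrite("pics/o6w.png",draw_bowl(w[100:350,180:460],Z("w6")["P"],*B,2,180,100))
E
```

```text
(no output)
```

View pics/o6.png

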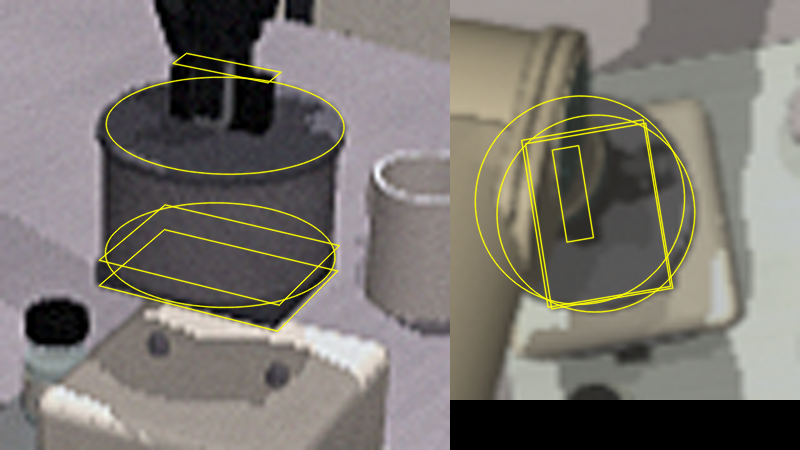

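View pics/o6w.png

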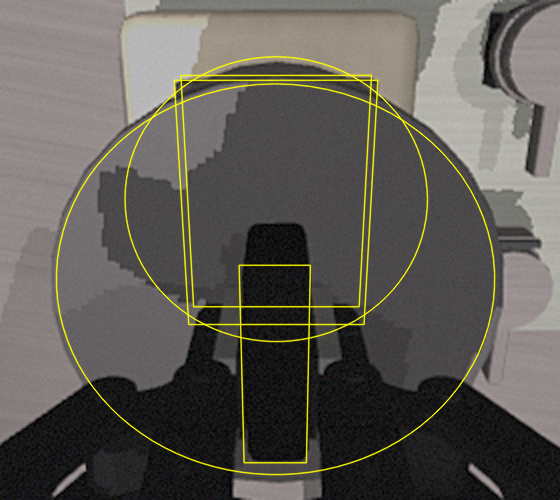

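```bash
python3 - <<'E'
from h import *
s=cv2.imread("pics/scene0.png");t=cv2.imread("pics/top0.png")
Ps=P(K("scene"),camT("scene"));Pt=P(K("top"),camT("top"))
for i,B in enumerate([(537.3,-366.6,0,17.2)]):
    A=draw_bowl(s[235:315,170:250],Ps,*B,5,170,235)
    C=draw_bowl(t[175:245,400:465],Pt,*B,6,400,175)
    o=np.zeros((420,800,3),np.uint8);o[:400,:400]=A;o[:420,405:795]=C
    cv2.imwrite(f"pics/o0{i}.png",o)
print(onz(K("top"),camT("top"),(433.7,207.5),118))
E
```

```text
[ 536.79231738 -365.23703239  118.        ]
```

View pics/o00.png

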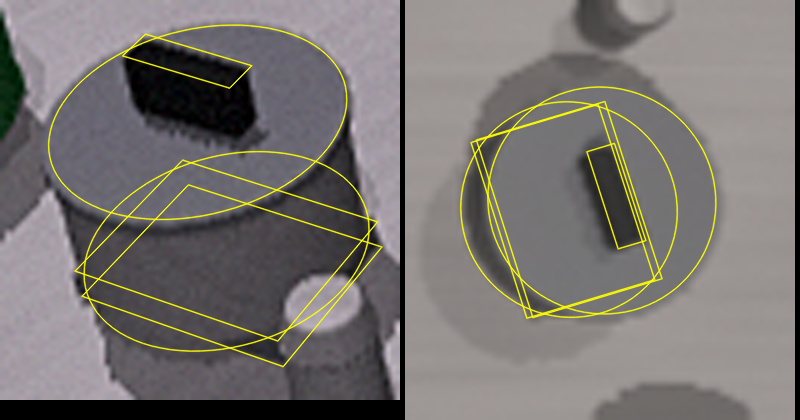

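Call:
{"name": "arm_command", "arguments": {"series": [[0,0.05,0.2,-1,0,0,0.2],[0,0,0,-1.5,0,0,0],[0,0,0,-1.2,0,0,0],[0,0,0,-0.6,0,0,0],[0,0,0,0,0,0,0],[0,0,0,0,0,0,0],[0,0,0,0,0,0,0],[0,0,0,0,0,0,0]]}}

```text
clock: 10.5
eef_pos: [578.4, 181.4, 205.6]
tool_rot: [3.098, 1.569, 0.14]
force: [-0.5, 0.7, -6.0]
width: 14.9
```

```bash
python3 - <<'E'
from h import *
c=grab("scene","s7"); grab("wrist","w7"); s=ctrl.read_state(); print(s["clock"],s["eef_pos"],s["force"],s["width"])
y=toolT()[:3,1];print(np.degrees(np.arctan2(y[1],y[0])))
Z=np.load("pics/s7.npz")
cv2.imwrite("pics/s7c.png",draw_bowl(c[105:225,330:430],Z["P"],578.3,180.4,106,10.4,5,330,105))
E
```

```text
10.6 [578.16710072 181.4403365  205.45931177] [-0.814177    0.62029035 -6.31939827] 14.860327850211892
-79.4811179960388
```

View pics/s7c.png

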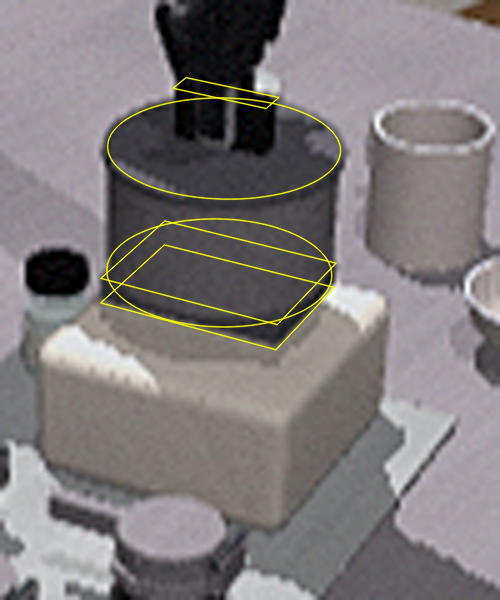

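Call:
{"name": "arm_command", "arguments": {"series": [[0,-0.04,-0.12,-0.2,0,0,0],[0,0,0,-0.1,0,0,0],[0,0,0,-0.2,0,0,0],[0,0,0,-0.2,0,0,0],[0,0,0,0,0,0,0],[0,0,0,0,0,0,0]]}}

```text
clock: 11.1
eef_pos: [577.2, 180.2, 197.6]
tool_rot: [0.007, 1.57, -2.951]
force: [0.0, -0.5, -6.2]
width: 14.8
```

Call:
{"name": "arm_command", "arguments": {"series": [[0,0,0,-0.2,0,0,0],[0,0,0,-0.2,0,0,0],[0,0,0,0,0,0,0],[0,0,0,0,0,0,0]]}}

```text
clock: 11.43
eef_pos: [577.3, 180.8, 193.6]
tool_rot: [-1.524, 1.57, 1.801]
force: [0.7, 1.6, -6.3]
width: 15.3
```

Call:
{"name": "arm_command", "arguments": {"series": [[0,0,0,-0.2,0,0,0],[0,0,0,-0.2,0,0,0],[0,0,0,-0.15,0,0,0],[0,0,0,-0.1,0,0,0],[0,0,0,0,0,0,0],[0,0,0,0,0,0,0]]}}

```text
clock: 11.93
eef_pos: [577.4, 180.8, 188.0]
tool_rot: [-2.031, 1.569, 1.295]
force: [-2.6, 3.1, 2.4]
width: 14.7
```

Call:
{"name": "arm_command", "arguments": {"series": [[0,0,0,-0.05,0,0,0],[0.6,0,0,0,0,0,0],[0.6,0,0,0,0,0,0],[0.6,0,0,0,0,0,0],[0.6,0,0,0,0,0,0],[0.6,0,0,0,0,0,0],[0.6,0,0,0,0,0,0]]}}

```text
clock: 12.52
eef_pos: [577.4, 179.9, 186.7]
tool_rot: [1.68, 1.57, -1.279]
force: [0.4, -0.1, 0.5]
width: 51.4
```

Call:
{"name": "arm_command", "arguments": {"series": [[0.6,0,0,1,0,0,0],[0.6,0,0,2,0,0,0],[0.6,0,0,3,0,0,0],[0.6,0,0,3,0,0,0],[0.6,0,-2,1,0,0,0],[0,0,-3,0,0,0,0],[0,0,-3,0,0,0,0],[0,0,-3,0,0,0,0],[0,0,-3,0,0,0,0],[0,-1,-3,0,0,0,0],[0,-2,-2,0,0,0,0],[0,-2,0,0,0,0,0],[0,0,0,0,0,0,0],[0,0,0,0,0,0,0],[0,0,0,0,0,0,0]]}}

```text
clock: 13.77
eef_pos: [528.0, -9.5, 287.2]
tool_rot: [-3.122, 1.57, 0.204]
force: [-0.1, 0.5, 0.6]
width: 0.2
```

```bash
python3 - <<'E'
from h import *
c=grab("scene","s8"); t=grab("top","t8"); w=grab("wrist","w8"); s=ctrl.read_state(); print(s["clock"],s["eef_pos"],s["force"],s["width"])
Z=np.load("pics/s8.npz");Zt=np.load("pics/t8.npz")
A=draw_bowl(c[95:225,330:430],Z["P"],578.3,180.4,90,10.4,4,330,95)
C=draw_bowl(t[140:250,240:340],Zt["P"],578.3,180.4,90,10.4,4,240,140)
o=np.zeros((520,800,3),np.uint8);o[:520,:400]=A;o[:440,400:]=C;cv2.imwrite("pics/o8.png",o)
E
```

```text
13.9167 [528.10439789  -9.33431407 286.77878167] [ 0.36378965 -0.58371003  0.84468721] -0.024018393640348704
```

View pics/o8.png

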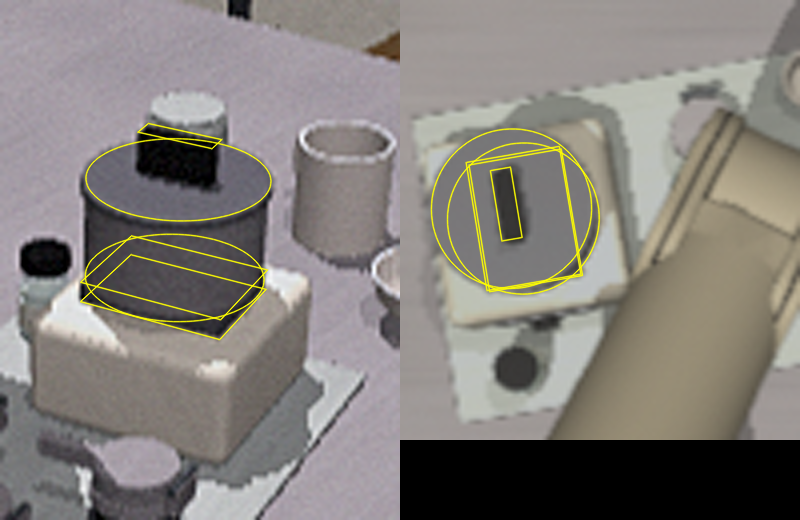

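View pics/w8.png

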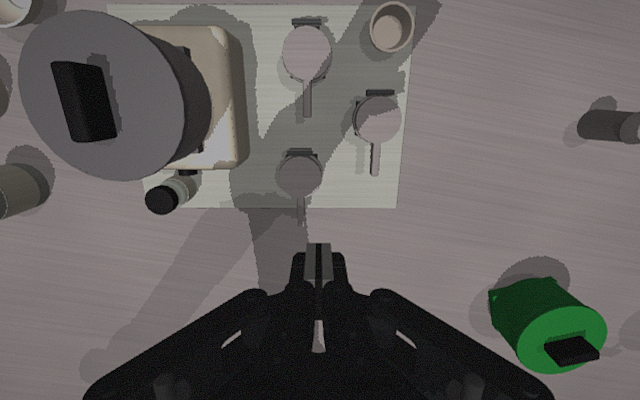

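Call:
{"name": "arm_command", "arguments": {"series": [[0,-0.7,1,-3,0,0,0],[0,-0.7,1,-3,0,0,0],[0,0,0,-4,0,0,0],[0,0,0,-4,0,0,0],[0,0,0,-3,0,0,0],[0,0,0,-2.5,0,0,0],[0,0,0,-1.5,0,0,0],[0,0,0,-0.7,0,0,0],[0,0,0,0,0,0,0],[0,0,0,0,0,0,0],[0,0,0,0,0,0,0]]}}

```text
clock: 14.83
eef_pos: [514.4, 10.1, 70.8]
tool_rot: [2.885, 1.569, -0.073]
force: [-0.2, -0.0, 0.6]
width: 0.4
```

```bash
python3 - <<'E'
from h import *
w=grab("wrist","w9"); s=ctrl.read_state(); print(s["clock"],s["eef_pos"],s["force"],s["width"])
E
```

```text
14.8833 [514.42907822  10.21118011  70.93485663] [-0.17826427 -0.07568225 -0.04451558] 0.31876747005055817
```

View pics/w9.png

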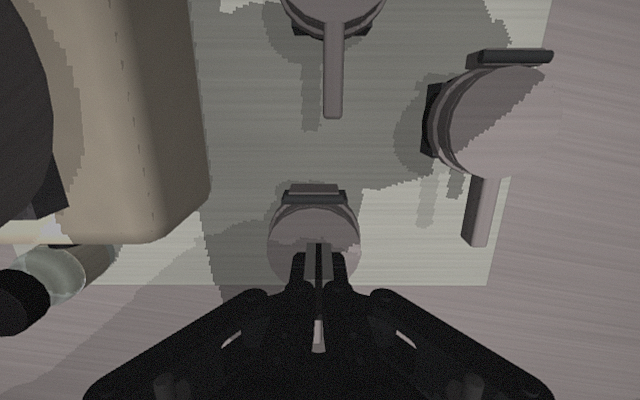

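Call:
{"name": "arm_command", "arguments": {"series": [[0,0,0,-0.5,0,0,0],[0,0,0,-0.3,0,0,0],[0,0,0,-0.2,0,0,0],[0,0,0,-0.2,0,0,0],[0,0,0,0,0,0,0],[0,0,0,0,0,0,0]]}}

```text
clock: 15.38
eef_pos: [513.4, 10.2, 57.7]
tool_rot: [-0.364, 1.571, 2.961]
force: [1.0, 0.1, 1.0]
width: 0.2
```

Call:
{"name": "arm_command", "arguments": {"series": [[0,0,0,-0.2,0,0,0],[0,0,0,0,0,0,0],[0,0,0,0,0,0,0]]}}

```text
clock: 15.63
eef_pos: [513.3, 10.2, 55.7]
tool_rot: [0.198, 1.571, -2.76]
force: [0.5, 0.7, 0.7]
width: 0.1
```

```bash
python3 - <<'E'
from h import *
s=ctrl.read_state(); print(s["clock"],s["eef_pos"],s["force"],s["width"])
c=grab("scene","s10"); cv2.imwrite("pics/s10c.png",cv2.resize(c[150:275,265:420],None,fx=4.6,fy=4.6,interpolation=cv2.INTER_CUBIC))
s=ctrl.read_state(); print(s["clock"],s["eef_pos"],s["force"],s["width"])
E
```

```text
15.6333 [513.28065556  10.18387943  55.70337395] [0.4889971  0.7140407  0.67747871] 0.06762627077372087
15.6833 [513.23374838  10.13417734  55.72944705] [ 0.78202522 -0.62325549  0.79273805] -0.27405365245148544
```

View pics/s10c.png

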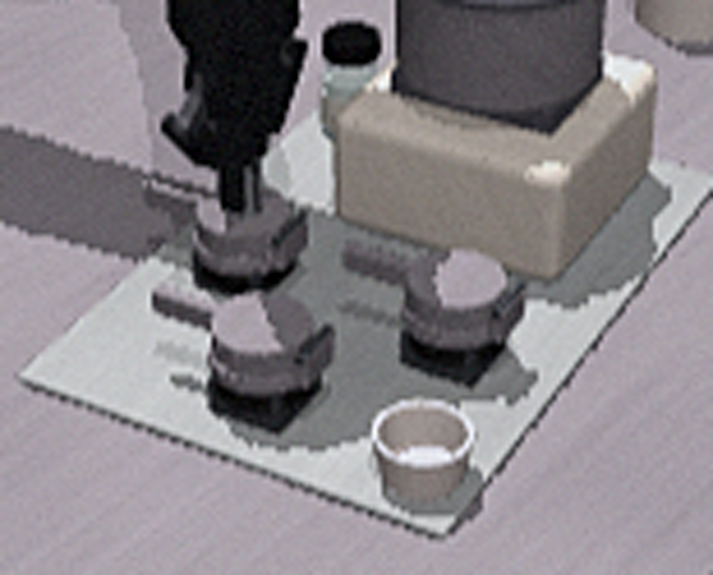

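Call:
{"name": "arm_command", "arguments": {"series": [[0,0,0,-0.1,0,0,0],[0,0,0,-0.1,0,0,0],[0,0,0,0,0,0,0],[0,0,0,0,0,0,0],[0,0,0,0,0,0,0]]}}

```text
clock: 16.1
eef_pos: [513.3, 10.2, 53.9]
tool_rot: [-0.636, 1.571, 2.689]
force: [-0.6, 0.4, 3.8]
width: -0.1
```

Call:
{"name": "arm_command", "arguments": {"series": [[0,0,0,-0.1,0,0,0],[0,0,0,-0.1,0,0,0],[0,0,0,0,0,0,0],[0,0,0,0,0,0,0],[0,0,0,0,0,0,0]]}}

```text
clock: 16.52
eef_pos: [513.3, 10.1, 53.1]
tool_rot: [-2.329, 1.57, 0.996]
force: [-5.0, 0.2, 16.9]
width: -0.5
```

```bash
python3 - <<'E'
from h import *
for i in range(2):
  s=ctrl.read_state(); print(s["clock"],s["eef_pos"],s["force"],s["width"])
  if i==0: c=grab("scene","s11")
E
```

```text
16.5167 [513.31324681  10.11320788  53.10813998] [-5.02818154  0.18795452 16.90054267] -0.4966474609742979
16.5667 [513.24477934  10.10294002  53.07632425] [-3.65630238  0.64449023 17.58658981] 0.07425392649333527
```

Call:
{"name": "arm_command", "arguments": {"series": [[0,0,0,1,0,0,0],[0,0,0,2,0,0,0],[0,-2,0,3,0,0,0],[0,-3,0,3,0,0,0],[0,-3,0,3,0,0,0],[0,-3,0,2,0,0,0],[0,0,0,0,0,0,0],[0,0,0,0,0,0,0],[0,0,0,0,0,0,0]]}}

```text
clock: 17.32
eef_pos: [405.2, 10.6, 190.9]
tool_rot: [3.051, 1.569, 0.093]
force: [0.5, -0.0, 0.2]
width: -0.4
```

```bash
python3 - <<'E'
from h import *
s=ctrl.read_state(); print(s["clock"],s["eef_pos"],s["force"],s["qpos"])
c=grab("scene","s12");w=grab("wrist","w12")
a=cv2.imread("pics/scene0.png")
f=lambda im:cv2.resize(im[175:260,290:390],None,fx=4,fy=4,interpolation=cv2.INTER_CUBIC)
cv2.imwrite("pics/o12.png",np.hstack([f(a),f(c)]))
E
```

```text
17.3167 [405.20169557  10.6029288  190.85203388] [ 0.47660857 -0.02170015  0.21800813] [-0.66682853  0.46241791  0.80393764  2.22027337 -0.54997926  0.66246516
 -0.8548902 ]
```

View pics/o12.png

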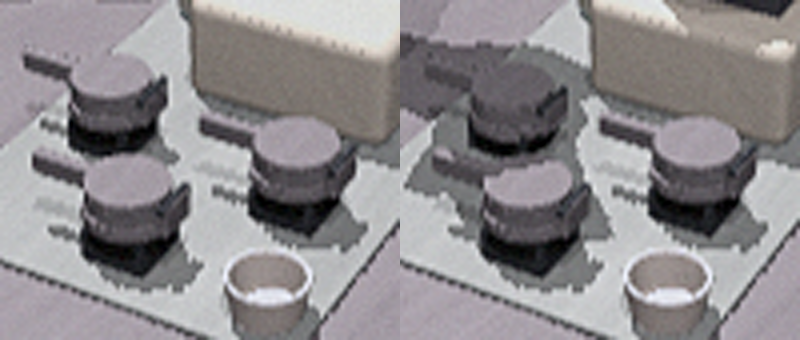

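View pics/w12.png

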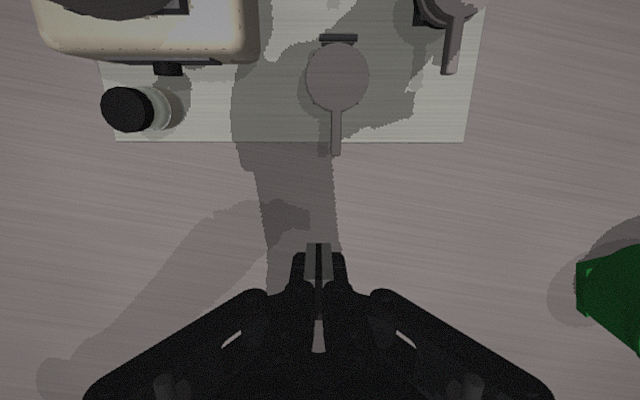

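Call:
{"name": "arm_command", "arguments": {"series": [[0.45,1,-0.2,-1,0.9,-4.92,0],[0.45,1,-0.2,-1,0.9,-4.92,0],[0.45,1,-0.2,-1,0.9,-4.92,0],[0.45,1,-0.2,-1,0,0,0],[0.45,1,-0.2,-1,0,0,0],[0.45,0,0,0,0,0,0],[0.45,0,0,0,0,0,0],[0.45,0,0,0,0,0,0]]}}

```text
clock: 18.08
eef_pos: [452.4, 3.6, 144.7]
tool_rot: [-3.112, 1.34, 0.215]
force: [0.1, -0.7, 0.8]
width: 38.5
```

```bash
python3 - <<'E'
from h import *
np.set_printoptions(precision=2,suppress=True)
s=ctrl.read_state(); print(s["clock"],s["eef_pos"],s["force"],s["qpos"],s["width"]);print(toolT()[:3,:3])
z=np.load("pics/w12.npz")
print(onz(z["K"],z["T"],(335.5,155.5),54),onz(z["K"],z["T"],(337.5,108),54),onz(z["K"],z["T"],(337,77),54))
w=grab("wrist","w13")
E
```

```text
18.0833 [452.42   3.59 144.67] [ 0.12 -0.74  0.77] [-0.32  0.47  0.39  2.35 -1.06  0.26 -0.35] 38.517488375271014
[[ 0.22  0.19 -0.96]
 [ 0.05 -0.98 -0.18]
 [-0.97 -0.01 -0.23]]
[441.83  -0.47  54.  ] [486.21   6.78  54.  ] [512.45  12.73  54.  ]
```

View pics/w13.png

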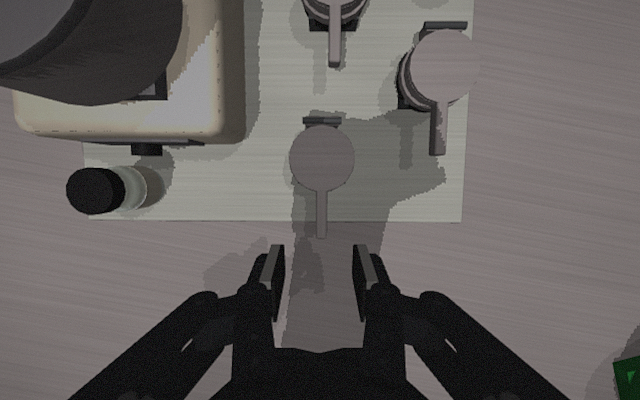

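Call:
{"name": "arm_command", "arguments": {"series": [[0.45,0,0,-1,-0.9,4.92,0],[0.45,0.2,0,-1.5,-0.9,4.92,0],[0.45,0.2,-0.2,-1.5,-0.7,3.9,0],[0.45,0,0,0,0,0,0],[0.45,0,0,0,0,0,0],[0.45,0,0,0,0,0,0]]}}

```text
clock: 18.63
eef_pos: [455.7, 2.1, 105.5]
tool_rot: [-0.662, 1.557, 2.665]
force: [0.5, -1.2, 0.1]
width: 38.5
```

```bash
python3 - <<'E'
from h import *
np.set_printoptions(precision=3,suppress=True)
s=ctrl.read_state(); print(s["clock"],s["eef_pos"],s["force"],s["qpos"],s["width"]);print(toolT()[:3,:3])
w=grab("wrist","w14")
E
```

```text
18.6333 [455.702   2.094 105.458] [ 0.53  -1.249  0.08 ] [-0.493  0.675  0.654  2.161 -0.788  0.575 -0.633] 38.52455660958724
[[-0.012  0.184 -0.983]
 [ 0.006 -0.983 -0.184]
 [-1.    -0.009  0.011]]
```

View pics/w14.png

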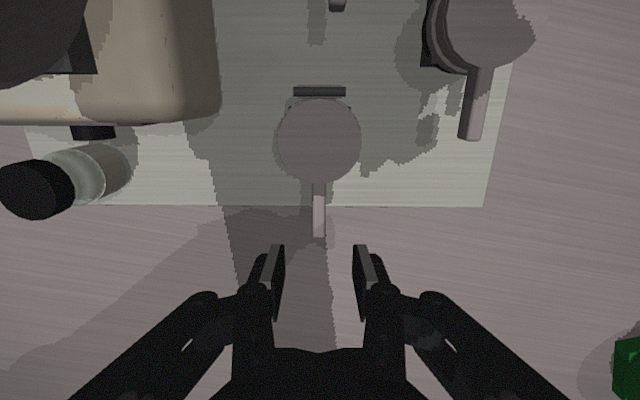

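Call:
{"name": "arm_command", "arguments": {"series": [[0.45,0.05,0,-2,0,0,0],[0.45,0.05,0,-2,0,0,0],[0.45,0,0,-1.8,0,0,0],[0.45,0,0,-1.2,0,0,0],[0.45,0,0,-0.7,0,0,0],[0.45,0,0,0,0,0,0],[0.45,0,0,0,0,0,0],[0.45,0,0,0,0,0,0],[0.45,0,0,0,0,0,0]]}}

```text
clock: 19.43
eef_pos: [458.2, 1.8, 29.0]
tool_rot: [-0.693, 1.558, 2.633]
force: [1.0, 0.3, 0.5]
width: 38.2
```

```bash
python3 - <<'E'
from h import *
np.set_printoptions(precision=3,suppress=True)
s=ctrl.read_state(); print(s["clock"],s["eef_pos"],s["force"],s["qpos"],s["width"])
w=grab("wrist","w15")
E
```

```text
19.4333 [458.24    1.845  28.991] [1.006 0.34  0.461] [-0.355  0.791  0.446  2.187 -0.973  0.388 -0.476] 38.213136410554704
```

View pics/w15.png

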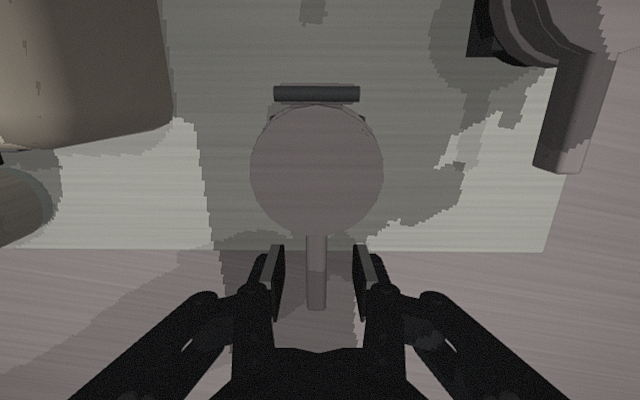

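Call:
{"name": "arm_command", "arguments": {"series": [[0.4,0,0.1,-0.1,0,0,0],[0.25,0,0,0,0,0,0],[0.1,0,0,0,0,0,0],[0,0,0,0,0,0,0],[0,0,0,0,0,0,0],[0,0,0,0,0,0,0],[0,0,0,0,0,0,0],[0,0,0,0,0,0,0]]}}

```text
clock: 20.15
eef_pos: [457.9, 2.8, 27.1]
tool_rot: [-0.633, 1.557, 2.694]
force: [-0.1, -0.1, 0.4]
width: 9.1
```

```bash
python3 - <<'E'
from h import *
np.set_printoptions(precision=3,suppress=True)
for i in range(3):
    s=ctrl.read_state(); print(s["clock"],s["eef_pos"],s["force"],s["torque"],s["width"])
    if i<2: w=grab("wrist",f"w16{i}")
E
```

```text
20.15 [457.875   2.845  27.086] [-0.069 -0.087  0.424] [-0.052 -0.081 -0.084] 9.07593737764812
20.2 [457.872   2.821  27.087] [1.122 0.75  1.773] [-0.077 -0.098 -0.085] 9.022614945365989
20.25 [457.896   2.848  27.09 ] [-0.131 -0.308  2.03 ] [-0.086 -0.094 -0.112] 8.744303039572555
```

View pics/w161.png

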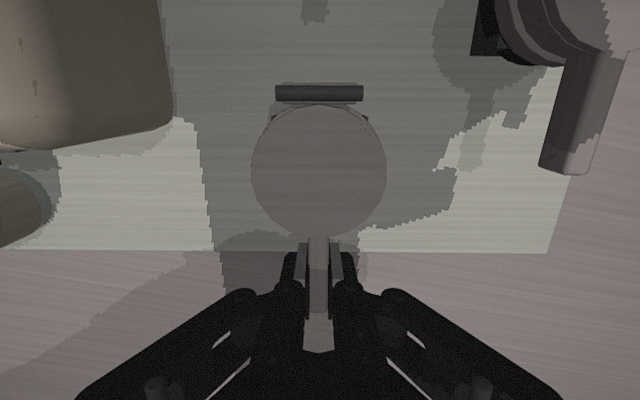

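Call:
{"name": "arm_command", "arguments": {"series": [[0,-0.041,-0.008,0.199,-0.226,1.23,0],[0,-0.041,-0.008,0.199,-0.226,1.23,0],[0,-0.041,-0.008,0.199,-0.226,1.23,0],[0,-0.041,-0.008,0.199,-0.226,1.23,0],[0,-0.024,-0.004,0.202,-0.226,1.23,0],[0,-0.024,-0.004,0.202,-0.226,1.23,0],[0,-0.024,-0.004,0.202,-0.226,1.23,0],[0,-0.024,-0.004,0.202,-0.226,1.23,0],[0,0,0,0,0,0,0],[0,0,0,0,0,0,0]]}}

```text
clock: 21.08
eef_pos: [455.3, 2.4, 42.8]
tool_rot: [-0.045, 1.385, -3.002]
force: [-0.3, -0.0, 0.4]
width: 8.5
```

```bash
cat > st.py <<'E'
from h import *
np.set_printoptions(precision=2,suppress=True)
F=[]
for i in range(3):
    s=ctrl.read_state(); F.append(np.r_[s["force"],s["torque"]])
    if i<2: w=grab("wrist","wst")
T=toolT(s); g=T[:3,3]-19*T[:3,0]
print(s["clock"],s["eef_pos"],"F",np.mean(F,0),"w",round(s["width"],2)," tilt",np.degrees(np.arcsin(-T[0,0]*.9836-T[1,0]*.1805)),"grasp",g,"q",s["qpos"])
E
python3 st.py
```

```text
21.1833 [455.29   2.37  42.95] F [ 0.46  0.35 -0.54 -0.11 -0.38 -0.07] w 8.7  tilt 10.606589978189223 grasp [458.75   2.85  61.63] q [-0.49  0.87  0.66  2.04 -0.75  0.7  -0.7 ]
```

Call:
{"name": "arm_command", "arguments": {"series": [[0,-0.006,-0.001,0.203,-0.226,1.23,0],[0,-0.006,-0.001,0.203,-0.226,1.23,0],[0,-0.006,-0.001,0.203,-0.226,1.23,0],[0,-0.006,-0.001,0.203,-0.226,1.23,0],[0,0.011,0.002,0.203,-0.226,1.23,0],[0,0.011,0.002,0.203,-0.226,1.23,0],[0,0.011,0.002,0.203,-0.226,1.23,0],[0,0.011,0.002,0.203,-0.226,1.23,0],[0,0.028,0.005,0.201,-0.226,1.23,0],[0,0.028,0.005,0.201,-0.226,1.23,0],[0,0.028,0.005,0.201,-0.226,1.23,0],[0,0.028,0.005,0.201,-0.226,1.23,0],[0,0,0,0,0,0,0],[0,0,0,0,0,0,0]]}}

```text
clock: 22.35
eef_pos: [456.6, 2.6, 66.9]
tool_rot: [-0.021, 1.124, -2.979]
force: [1.4, -1.3, -3.0]
width: 8.9
```

```bash
python3 st.py
```

```text
22.45 [456.69   2.68  67.08] F [ 1.51 -0.89 -3.46 -0.12 -0.88  0.02] w 8.99  tilt 25.576015933852073 grasp [464.78   4.    84.22] q [-0.52  0.98  0.75  1.8  -0.55  1.09 -0.89]
```

View pics/wst.png

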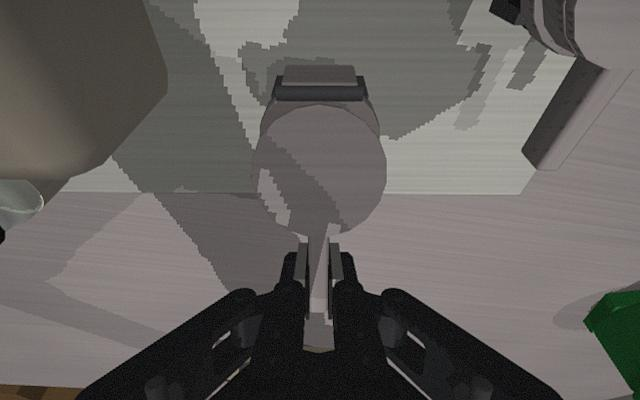

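Call:
{"name": "arm_command", "arguments": {"series": [[0,0.02,0.005,-0.03,0,0,0],[0,0,0,0,0,0,0],[0,0,0,0,0,0,0]]}}

```text
clock: 22.7
eef_pos: [456.7, 2.7, 67.1]
tool_rot: [-0.021, 1.123, -2.979]
force: [1.7, -0.8, -3.2]
width: 8.9
```

```bash
python3 st.py
```

```text
22.8 [456.65   2.67  67.1 ] F [ 1.3  -0.62 -3.12 -0.12 -0.76 -0.03] w 9.14  tilt 25.652754031619292 grasp [464.77   4.    84.23] q [-0.52  0.98  0.75  1.79 -0.55  1.09 -0.89]
```

Call:
{"name": "arm_command", "arguments": {"series": [[0,0.03,0.005,-0.06,0,0,0],[0,0,0,0,0,0,0],[0,0,0,0,0,0,0],[0,0,0,0,0,0,0]]}}

```text
clock: 23.13
eef_pos: [456.5, 2.6, 66.7]
tool_rot: [-0.021, 1.122, -2.979]
force: [-0.6, -0.9, -0.6]
width: 9.2
```

```bash
python3 st.py
```

```text
23.2333 [456.55   2.64  66.68] F [-0.79 -0.99 -0.24 -0.21 -0.27  0.04] w 8.79  tilt 25.7114723157624 grasp [464.69   3.97  83.79] q [-0.52  0.98  0.75  1.79 -0.55  1.09 -0.89]
```

Call:
{"name": "arm_command", "arguments": {"series": [[0,0.044,0.008,0.193,-0.226,1.23,0],[0,0.044,0.008,0.193,-0.226,1.23,0],[0,0.044,0.008,0.193,-0.226,1.23,0],[0,0.044,0.008,0.193,-0.226,1.23,0],[0,0,0,0,0,0,0],[0,0,0,0,0,0,0]]}}

```text
clock: 23.73
eef_pos: [458.3, 2.9, 74.2]
tool_rot: [-0.018, 1.035, -2.976]
force: [-2.4, -1.9, 1.4]
width: 8.8
```

```bash
python3 st.py
```

```text
23.8333 [458.32   2.95  74.29] F [-2.5  -1.26  1.03 -0.21 -0.14  0.04] w 8.93  tilt 30.67280786963195 grasp [467.88   4.55  90.63] q [-0.51  1.02  0.76  1.71 -0.51  1.21 -0.92]
```

Call:
{"name": "arm_command", "arguments": {"series": [[0,0.05,0.006,0.196,-0.226,1.23,0],[0,0.05,0.006,0.196,-0.226,1.23,0],[0,0.05,0.006,0.196,-0.226,1.23,0],[0,0.05,0.006,0.196,-0.226,1.23,0],[0,0,0,0,0,0,0],[0,0,0,0,0,0,0]]}}

```text
clock: 24.33
eef_pos: [460.7, 3.4, 81.8]
tool_rot: [-0.015, 0.949, -2.974]
force: [-1.6, -0.5, 0.1]
width: 9.0
```

```bash
python3 st.py
```

```text
24.4333 [460.76   3.42  81.92] F [-1.15 -0.63 -0.23 -0.12 -0.4  -0.02] w 9.04  tilt 35.59925455494866 grasp [471.67   5.26  97.37] q [-0.5   1.06  0.76  1.63 -0.47  1.33 -0.96]
```

Good. Next 5° (0.077 cm x, 0.014 y, 0.184 z per row).

Call:
{"name": "arm_command", "arguments": {"series": [[0,0.072,0.013,0.184,-0.226,1.23,0],[0,0.072,0.013,0.184,-0.226,1.23,0],[0,0.072,0.013,0.184,-0.226,1.23,0],[0,0.072,0.013,0.184,-0.226,1.23,0],[0,0,0,0,0,0,0],[0,0,0,0,0,0,0]]}}

```text
clock: 24.93
eef_pos: [463.7, 3.9, 89.2]
tool_rot: [-0.013, 0.862, -2.973]
force: [-0.3, -0.2, -0.2]
width: 9.2
```

```bash
python3 st.py
```

```text
25.0333 [463.79   3.93  89.24] F [-0.4  -0.64 -0.87 -0.07 -0.7   0.05] w 9.05  tilt 40.5723017299919 grasp [475.97   6.   103.67] q [-0.49  1.1   0.75  1.55 -0.44  1.44 -0.98]
```

Call:
{"name": "arm_command", "arguments": {"series": [[0,0.092,0.016,0.176,-0.226,1.23,0],[0,0.092,0.016,0.176,-0.226,1.23,0],[0,0.092,0.016,0.176,-0.226,1.23,0],[0,0.092,0.016,0.176,-0.226,1.23,0],[0,0,0,0,0,0,0],[0,0,0,0,0,0,0]]}}

```text
clock: 25.53
eef_pos: [467.4, 4.6, 96.2]
tool_rot: [-0.012, 0.775, -2.972]
force: [-1.5, -0.5, -1.5]
width: 9.1
```

```bash
python3 st.py
```

```text
25.6333 [467.49   4.57  96.27] F [-1.31 -0.09 -1.93  0.   -0.86  0.01] w 8.76  tilt 45.56629739501119 grasp [480.86   6.86 109.57] q [-0.47  1.14  0.75  1.46 -0.41  1.55 -1.  ]
```

Call:
{"name": "arm_command", "arguments": {"series": [[0,0.1,0.018,0.162,-0.226,1.23,0],[0,0.1,0.018,0.162,-0.226,1.23,0],[0,0.1,0.018,0.162,-0.226,1.23,0],[0,0.1,0.018,0.162,-0.226,1.23,0],[0,0,0,0,0,0,0],[0,0,0,0,0,0,0]]}}

```text
clock: 26.13
eef_pos: [471.5, 5.3, 102.7]
tool_rot: [-0.011, 0.688, -2.971]
force: [-0.6, -0.2, -1.4]
width: 9.1
```

```bash
python3 st.py; python3 - <<'E'
from h import *
c=grab("scene","s20")
a=cv2.imread("pics/s12.png")
f=lambda im:cv2.resize(im[145:260,280:400],None,fx=3.3,fy=3.3,interpolation=cv2.INTER_CUBIC)
cv2.imwrite("pics/o20.png",np.hstack([f(a),f(c)]))
E
```

```text
26.2333 [471.57   5.33 102.75] F [ 0.14  0.02 -1.82  0.11 -1.1  -0.01] w 8.7  tilt 50.55147455918025 grasp [486.03   7.83 114.82] q [-0.45  1.19  0.74  1.38 -0.38  1.66 -1.02]
```

View pics/o20.png

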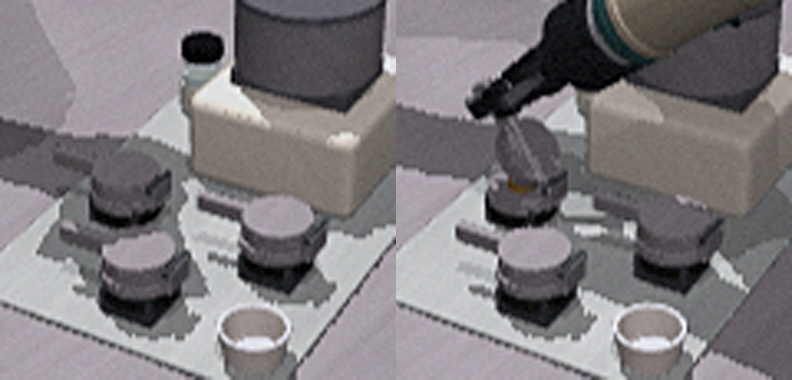

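View pics/wst.png

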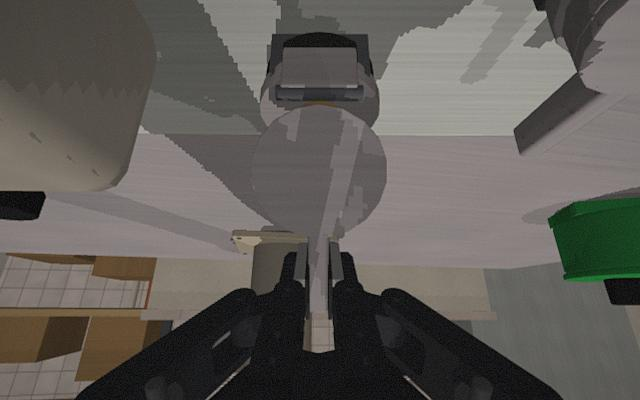

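Call:
{"name": "arm_command", "arguments": {"series": [[0,0.105,0.019,0.158,-0.226,1.23,0],[0,0,0,0,0,0,0],[0,0,0,0,0,0,0],[0,0,0,0,0,0,0],[0,0,0,0,0,0,0]]}}

```text
clock: 26.7
eef_pos: [472.6, 5.5, 104.4]
tool_rot: [-0.01, 0.666, -2.97]
force: [0.5, 0.8, -3.1]
width: 8.9
```

```bash
python3 st.py; python3 - <<'E'
from h import *
t=grab("top","t21");c=grab("scene","s21")
a=cv2.resize(t[130:260,170:370],None,fx=4,fy=4)
cv2.imwrite("pics/t21c.png",a)
A=draw_bowl(c[90:260,280:420],np.load("pics/s21.npz")["P"],578.3,180.4,90,10.4,3.4,280,90)
cv2.imwrite("pics/s21c.png",A)
E
```

```text
26.8 [472.59   5.51 104.42] F [ 1.1   0.75 -2.26  0.18 -1.39 -0.04] w 9.02  tilt 51.85573244694649 grasp [487.31   8.06 116.15] q [-0.45  1.2   0.74  1.36 -0.37  1.69 -1.03]
```

View pics/t21c.png

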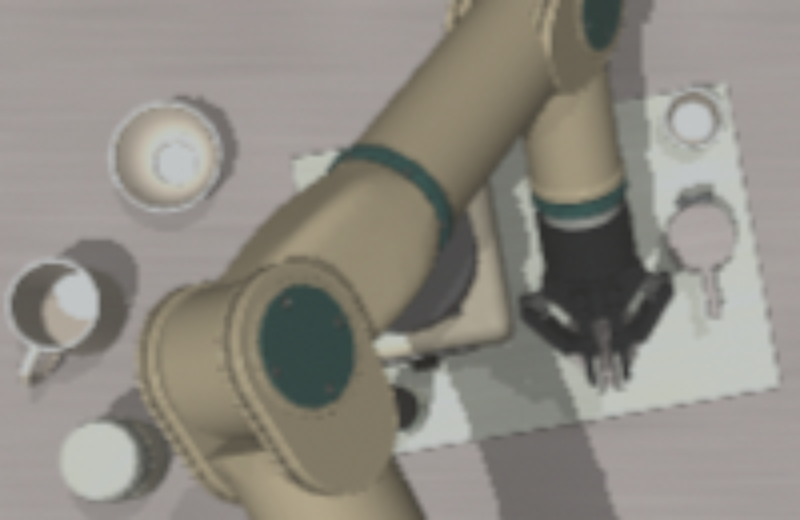

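View pics/s21c.png

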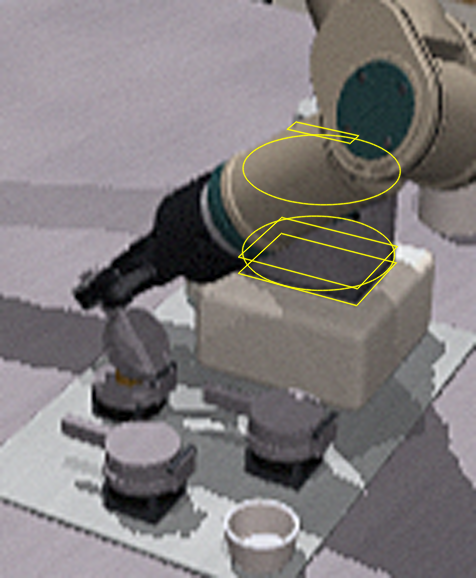

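Call:
{"name": "arm_command", "arguments": {"series": [[0,0.03,0.005,-0.03,0,0,0],[0,0,0,0,0,0,0],[0,0,0,0,0,0,0],[0,0,0,0,0,0,0]]}}

```text
clock: 27.23
eef_pos: [472.6, 5.5, 104.4]
tool_rot: [-0.01, 0.664, -2.971]
force: [1.5, 0.3, -0.8]
width: 8.9
```

```bash
python3 st.py; python3 - <<'E'
from h import *
a=cv2.imread("pics/s8.png");c=cv2.imread("pics/s21.png");b=cv2.imread("pics/s12.png")
f=lambda im:cv2.resize(im[145:215,335:405],None,fx=3.7,fy=3.7,interpolation=cv2.INTER_CUBIC)
cv2.imwrite("pics/o22.png",np.hstack([f(a),f(b),f(c)]))
print(np.round(ctrl.read_state()["tau"],1))
E
```

```text
27.3333 [472.57   5.47 104.36] F [ 0.9   1.06 -0.74  0.21 -1.03 -0.11] w 9.15  tilt 51.94014626759675 grasp [487.32   8.01 116.07] q [-0.45  1.2   0.74  1.35 -0.37  1.69 -1.03]
[  0.6 -65.3  14.3  -8.3   2.2   3.3   0. ]
```

View pics/o22.png

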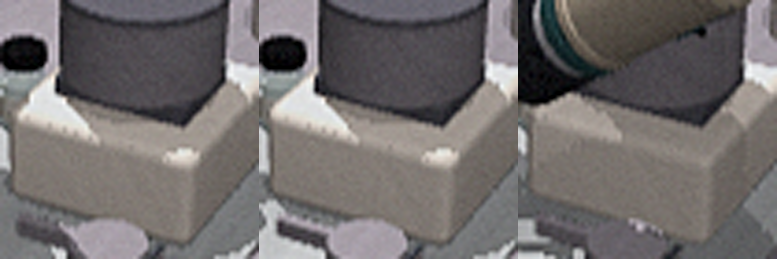

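```bash
python3 -c "
from cell import ctrl
print(ctrl.finish_job())"
```

```text
the job is handed in; nothing more can be done
None
```

I handed the job in at about 27 s: the bowl is seated on the motor base, and the arm is holding up the cap of the loose bolt, the near one.

- **Bowl:** I picked the grey bowl by its bar grip and lowered it over the pegs. The TCP stopped at z = 188 mm, exactly 90 mm above where I had gripped it on the table, so it is fully home, and I let go. Its foot looked unmoved in the later scene pictures.
- **Loose bolt:** I tapped the near bolt first. It gave way under light force and stopped hard at about z = 53–54 mm (17 N), which is 8 mm of sinking. The before and after scene pictures showed its cap about 2 px lower. I did not tap the far and outer bolts, because the first one tapped was clearly loose; their caps are still shut.
- **Cap:** I gripped the tab and swung it up along the hinge arc, correcting for force on the way. The upward pull I read was at most about 3.5 N, under the 5 N that would draw the bolt up. At the end:
  - The tool had turned about 51°.
  - The grip was still closed, at 9 mm on the 10 mm tab.
  - The pull was about 1 N.
  - The hinge height worked out from the grip was about 49 mm, so the bolt is still sunk.

**Disagreements and limits:**
- **Cameras:** the scene camera read about 1–1.5 px off the other views, and the wrist camera placed the bowl up to 4 mm off along the tool. I relied on the top camera and the gripper contact instead.
- **Wrist torque:** it drifted as the tool tilted, so I did not use it as a check.
- **Forearm:** it passes close over the seated bowl in the final pose. I saw no movement of the bowl, but I could not measure the clearance.

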